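Feed the breaker fitting station

TASK

Put every loose white base moulding into a pocket of the black carrier, hollow side up, and then slide the loaded carrier along the bench, without lifting it, until it lies snug and square in the corner of the two aluminium stops. Also exchange the two blue bins in the holder: the full one goes in the front place and the empty one in the back place. Leave the screwdriver, hammer and tape where they are.

Things in the scene. Friction and masses are not known exactly. Their poses are not given: they have to be found in the camera images.
- shell0: white breaker base moulding, 2 to 4 are present (an absent one always reads None), all alike: open box 76 (x) by 50 (y) by 32 mm high, 3 mm walls, long sides full height, ends 20 mm with a middle post; 75 g; lies hollow up at any yaw. Origin: centre of underside; z up out of the hollow. Grip across the long sides (50 mm); either way round fits a pocket
- shell1: white breaker base moulding, 2 to 4 are present (an absent one always reads None), all alike: open box 76 (x) by 50 (y) by 32 mm high, 3 mm walls, long sides full height, ends 20 mm with a middle post; 75 g; lies hollow up at any yaw. Origin: centre of underside; z up out of the hollow. Grip across the long sides (50 mm); either way round fits a pocket
- shell2: white breaker base moulding, 2 to 4 are present (an absent one always reads None), all alike: open box 76 (x) by 50 (y) by 32 mm high, 3 mm walls, long sides full height, ends 20 mm with a middle post; 75 g; lies hollow up at any yaw. Origin: centre of underside; z up out of the hollow. Grip across the long sides (50 mm); either way round fits a pocket
- shell3: white breaker base moulding, 2 to 4 are present (an absent one always reads None), all alike: open box 76 (x) by 50 (y) by 32 mm high, 3 mm walls, long sides full height, ends 20 mm with a middle post; 75 g; lies hollow up at any yaw. Origin: centre of underside; z up out of the hollow. Grip across the long sides (50 mm); either way round fits a pocket
- carrier: loose plate, a black frame on a brown phenolic base, 180 (x) by 164 (y) by 22 mm high, 0.5 to 0.8 kg, too wide to grip; slides at a few N when pushed on its upright sides. Four pockets 82 (x) by 56 (y) mm, 10 mm deep, on an 84 by 84 mm grid; a seated moulding has 3 mm play all round and stands 22 mm proud. Origin: centre of underside; z up; x roughly away from the robot
- pocket0 (a point): centre of the floor of a pocket, 12 mm above the carrier's underside; axes as the carrier's
- pocket1 (a point): centre of the floor of a pocket, 12 mm above the carrier's underside; axes as the carrier's
- pocket2 (a point): centre of the floor of a pocket, 12 mm above the carrier's underside; axes as the carrier's
- pocket3 (a point): centre of the floor of a pocket, 12 mm above the carrier's underside; axes as the carrier's
- carrier_corner (a point): bottom far right corner of the carrier: 90 mm along its x and -82 mm along its y from its origin
- stops: L of two aluminium angle stops screwed to the bench, upright faces 20 mm high: a fence 134 mm long running left (+y) from the corner stops the carrier's far (+x) side; an end stop 134 mm long running from the corner towards the robot (-x) stops its right (-y) side. Origin: inner corner on the bench; x square to the fence, away from the robot; yaw under 0.1
- stop_corner (a point): inner corner of the stops on the bench, where the carrier's far right bottom corner belongs; axes as the stops'
- holder: low aluminium bin holder fixed to the bench at the right, 232 (x) by 76 (y) mm; two places one behind the other, each 108 by 68 mm, floor 3 mm and lips 11 mm above the bench. Origin: centre of underside; x from the front place to the back place; yaw within 0.1
- front_place (a point): centre of the floor of the front place (nearer the robot), for the bin in use
- back_place (a point): centre of the floor of the back place (farther from the robot), for the reserve
- full_bin: blue parts bin 100 (x) by 60 (y) by 48 mm high, 3 mm walls, front (-x) end only 27 mm; origin: centre of underside, z up. Grip across the long sides (60 mm); 4 mm play in a place; either way round is right; filled with copper clips (one rigid body, no spilling), about 0.3 kg; starts in the back place
- empty_bin: blue parts bin 100 (x) by 60 (y) by 48 mm high, 3 mm walls, front (-x) end only 27 mm; origin: centre of underside, z up. Grip across the long sides (60 mm); 4 mm play in a place; either way round is right; empty, 0.08 kg; starts in the front place
- screwdriver: screwdriver, about 200 mm long, lying beyond the fence; leave it alone
- hammer: small hammer, about 250 mm long, lying at the far side; leave it alone
- tape: roll of red tape, 84 mm across and 24 mm high, lying beyond the stops on the right; leave it alone
Mind the look-alikes: they are no part of the job. What is shaped like the empty_bin but green or turquoise is not meant. Leave any yellow look-alike of the shell0 alone.

How it is judged:
By the outcome, as a careful person would: the job done as asked, in the order asked, and still so for the second after the job is handed in, with the robot touching nothing.
Of shell0, shell1, shell2, shell3 only 2 to 4 are there at a start; the rules pass over those that are not, and their reading is None.
At some moment in a run one of shell0, shell1, shell2, shell3, carrier may be knocked a few centimetres aside while the robot is not near it.
Once in a run the grip may slacken for a moment while it holds something.
It also fails if it takes over 210 s, if anything falls off the work surface, if the arm or the gripper's body presses on something with over 40 N, if the wrist force passes 120 N, or if a joint passes its speed limit or range.

ROBOT

A 7-joint arm with a two-finger parallel gripper is mounted at the origin on the work surface. World frame = base frame: x ahead of the robot, y to its left, z up, the work surface at z = 0. Lengths are in mm, angles in degrees, forces in N, time in s.
With the tool pointing down it reaches from about 400 to 850 mm from the base axis. Payload 4.5 kg.
Tool frame: the origin (TCP) lies at the very end of the fingers, on their centre line; the grasp point (between the pads) lies 19 mm behind it (env.grip_point_offset is the distance from the TCP to the grasp point, in mm); z points along the fingers, y is the line along which they close (so a half turn about z gives the same grasp; the last joint's range is limited). The gripper opens to 85 mm and grips with 20 to 120 N. Pads are 22 mm wide; open, the fingers measure 114 mm over their backs; the gripper's body (76 mm by 85 mm) begins 54 mm behind the grasp point. The pads swing forward as they close: fully open they stand 13 mm farther back than shut.
Start: joints at [70.978, 39.483, -11.15, 89.685, 9.013, 51.709, -12.324], TCP at [223.59, -583.662, 231.317] pointing down, gripper open.
Joint ranges: [-172.22, 172.22], [-26.19, 119.32], [-84.43, 86.54], [7.71, 146.69], [-57.33, 237.33], [2.42, 119.75], [-152.13, 152.13]. Speed limits (degrees/s): [147.25, 147.25, 180, 180, 180, 180, 180].

INTERFACE

Orientations are given as a 3x3 rotation matrix whose columns are the frame's x, y, z axes.
In Python, from station import env gives the robot as it stands.
- The arm moves only by the tool step_arm, never from a script. Its argument "series" is a list of rows, each a list of 5 numbers: the closure, from 0 (fully open) to 1 (shut), then the shift along the tool's x, y, z in mm, then the turn about the tool's z in degrees. A call has 1 to 8 rows; each row shifts and turns the commanded pose from where the row before left it, along the tool's axes as they then stand; what a row does not reach is not made up. A row lasts 1/10 s, in which the tool goes at most 50 mm and 8.59 degrees, less where a joint would pass 70% of its speed; a pose out of reach is approached as far as the arm can. A call is refused whole if a number of a shift passes 50 or a number of a turn 8.59, either way. A call with a gripper value outside its range is refused whole. The fingers move at their own pace and stop on an object; "grip_force" is the grip in N (left out, the last holds). Time passes only in rows, so rows that do not move let the fingers close. It gives the time, the measured TCP pose, the force, the opening and the grip force at its end, in the units of the state.
- env.state(): the state, without advancing time (a new reading comes with each control period).
- env.snapshot(name): name is "side" or "top" or "wrist"; returns the picture (400x640x3 uint8, blue, green, red); there is no depth.
- env.calibration(name): a dict with "fx", "fy", "cx", "cy" (pixels), "rvec" (rotation vector, rad) and "tvec" (3), from world to camera coordinates, as OpenCV has them; the wrist camera has in their place "tool_from_camera" (4x4, takes a point from camera to tool coordinates, whose origin is the TCP and whose axes are the flange's). Camera axes: x right, y down, z forward; pixel columns grow to the right and rows downward; lengths in mm; the calibration is good to about 2 mm. A picture is of the moment at which its call begins: read the wrist's pose just before it. calibration takes no time and is no camera call.
- env.close_job(): hands the job in; it is judged then, once.
The state is a dict: "clock": time; "q": joint angles; "qd": joint speeds; "joint_torque": joint torques, N m; "eef_pos": TCP position; "tcp_rot": TCP orientation; "force": force on the tool from outside, world axes, zero at the start; "wrist_torque": the same for the moment, N m; "opening": opening from 0.0 (shut) to 1.0 (fully open); "grasp_force": force on a finger pad.
Only numpy, scipy, OpenCV 4.12 (cv2) and the standard library are available. Lean on these libraries where they do the work, as an engineer would, in place of code of your own. Each camera call takes 0.05 s, during which the arm holds its last target. There are 200 camera calls.

## Working session

There is one attempt and no reset: what is moved stays moved. The work goes in short steps, Python scripts to look and compute and a tool call to move; the robot and the scene stay as the last step left them, time stands still between calls to the robot, and variables do not carry over. Pictures are saved under pics/ and viewed, at most 14 in all, crops included, and the job is handed in when it is done.

Besides the shell and the picture viewer there is one more tool, called after "Call:" as name(argument=value, ...) on one line, values as JSON. step_arm: Moves the arm, as the interface text tells. Its arguments: {"type":"object","properties":{"series":{"type":"array"},"grip_force":{"type":"number"}},"required":["series"]}

```bash
ls; mkdir -p pics
python3 - <<'E'
from station import env
import cv2,numpy as np
np.set_printoptions(suppress=True,precision=3)
for n in("top","side"):
    cv2.imwrite(f"pics/{n}0.png",env.snapshot(n)); print(n,env.calibration(n))
print(env.calibration("wrist"))
s=env.state(); print({k:np.array(v) for k,v in s.items()}); print(env.grip_point_offset)
E
```

```text
pics
top {'fx': 489.2214727984848, 'fy': 489.2214727984848, 'cx': 318.327950222445, 'cy': 192.91759161153038, 'rvec': array([ 2.15 , -2.145,  0.14 ]), 'tvec': array([   0.654,  522.08 , 1521.047])}
side {'fx': 452.9427662878908, 'fy': 452.9427662878908, 'cx': 323.2846081754929, 'cy': 194.30581064049684, 'rvec': array([ 0.774, -2.652,  1.004]), 'tvec': array([ 422.582,  210.88 , 1064.92 ])}
{'fx': 316.0586750753208, 'fy': 316.0586750753208, 'cx': 321.3202540452455, 'cy': 200.18779203837528, 'tool_from_camera': array([[   0.001,   -0.959,   -0.285,   72.288],
       [   1.   ,    0.001,    0.   ,   -1.302],
       [  -0.   ,   -0.285,    0.959, -142.795],
       [   0.   ,    0.   ,    0.   ,    1.   ]])}
{'clock': array(0.1), 'q': array([ 70.977,  39.53 , -11.146,  89.738,   9.013,  51.709, -12.323]), 'qd': array([-0.037, -0.223, -0.031, -0.09 ,  0.025, -0.026, -0.042]), 'joint_torque': array([ -0.003, -54.06 ,  -1.271, -15.899,   0.009,   0.004,  -0.   ]), 'eef_pos': array([ 223.33 , -583.125,  230.555]), 'tcp_rot': array([[ 0.934,  0.358, -0.001],
       [ 0.358, -0.934,  0.001],
       [-0.   , -0.002, -1.   ]]), 'force': array([0.361, 0.85 , 0.116]), 'wrist_torque': array([-0.027,  0.02 , -0.051]), 'grasp_force': array(0.), 'opening': array(1.001)}
18.700000000000003
```

View pics/top0.png

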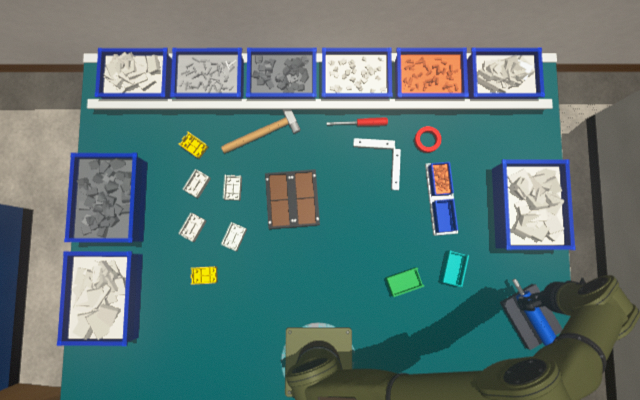

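View pics/side0.png

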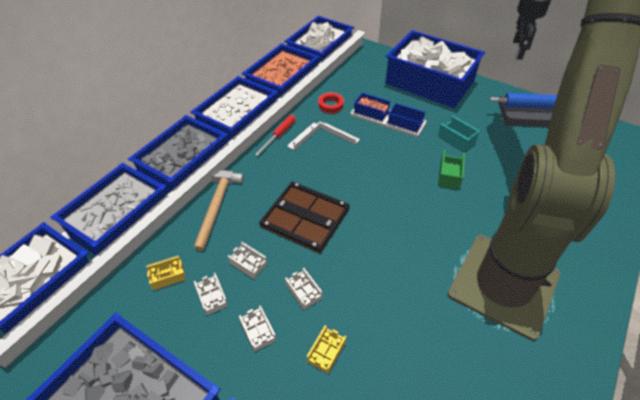

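```bash
cat > lib.py <<'E'
from station import env
import cv2,numpy as np
from scipy.optimize import minimize
np.set_printoptions(suppress=True,precision=1)
def cam(n):
    """K, R, t world->camera"""
    c=env.calibration(n); K=np.array([[c['fx'],0,c['cx']],[0,c['fy'],c['cy']],[0,0,1]])
    if n!='wrist': return K,cv2.Rodrigues(np.array(c['rvec']))[0],np.array(c['tvec'])
    s=env.state(); T=np.eye(4); T[:3,:3]=s['tcp_rot']; T[:3,3]=s['eef_pos']
    M=np.linalg.inv(T@np.array(c['tool_from_camera'])); return K,M[:3,:3],M[:3,3]
def shot(n,save=None):
    C=cam(n); im=env.snapshot(n)
    if save: cv2.imwrite(f'pics/{save}.png',im)
    return C,im
def proj(C,P):
    K,R,t=C; q=(np.atleast_2d(P)@R.T+t)@K.T; return q[:,:2]/q[:,2:]
def unproj(C,uv,z):
    K,R,t=C; d=(np.linalg.inv(K)@np.c_[np.atleast_2d(uv),np.ones(len(np.atleast_2d(uv)))].T).T@R
    c=-R.T@t; return c+d*((z-c[2])/d[:,2])[:,None]
def fit(C,pts,L,W,z0,z1,yaw0=None):
    """pose (x,y,yaw deg) of a box whose silhouette matches hull of pts"""
    h=cv2.convexHull(np.asarray(pts,np.float32).reshape(-1,2))[:,0]
    w=unproj(C,h,z1)[:,:2].astype(np.float32); (cx,cy),(a,b),an=cv2.minAreaRect(w)
    if a<b: an+=90
    if yaw0 is not None: an=yaw0
    box=np.array([[i*L/2,j*W/2,z] for i in(-1,1) for j in(-1,1) for z in(z0,z1)])
    def sil(p):
        c,s=np.cos(np.radians(p[2])),np.sin(np.radians(p[2]))
        P=box.copy(); P[:,:2]=box[:,:2]@np.array([[c,s],[-s,c]])+p[:2]
        return cv2.convexHull(proj(C,P).astype(np.float32))
    def cost(p):
        g=sil(p); i=cv2.intersectConvexConvex(g,h[:,None])[0]
        return 1-i/(cv2.contourArea(g)+cv2.contourArea(h)-i)
    best=min((minimize(cost,[cx,cy,an+d],method='Nelder-Mead',options=dict(initial_simplex=np.array([cx,cy,an+d])+np.array([[0,0,0],[15,0,0],[0,15,0],[0,0,8]]))) for d in(0,-10,10)),key=lambda r:r.fun)
    return best.x,best.fun
def comps(m,amin,amax):
    n,l,st,ce=cv2.connectedComponentsWithStats(m.astype(np.uint8),connectivity=8)
    out=[]
    for i in range(1,n):
        if amin<=st[i,4]<=amax:
            ys,xs=np.nonzero(l==i)
            # pixel squares: corners
            out.append((ce[i],np.vstack([np.c_[xs+a,ys+b] for a in(-.5,.5) for b in(-.5,.5)])))
    return out
def masks(im):
    H,S,V=[x.astype(int) for x in cv2.split(cv2.cvtColor(im,cv2.COLOR_BGR2HSV))]
    return dict(white=(S<50)&(V>120),blue=(H>108)&(H<128)&(S>130)&(V>50),
      dark=((V<60))|((H<18)&(S>50)&(V<150)))
def go(x,y,z,yaw=None):
    """shift in present tool axes, then turn, to reach a TCP pose (yaw of tool x, mod 180)"""
    s=env.state(); R=np.array(s['tcp_rot']); d=R.T@(np.array([x,y,z])-s['eef_pos'])
    w=np.degrees(np.arctan2(R[1,0],R[0,0])); t=0 if yaw is None else -(((yaw-w)+90)%180-90)
    print('shift',d,'turn %.1f'%t,'yawnow %.1f'%w,'q7 %.1f'%s['q'][6])
E
python3 - <<'E'
from lib import *
C,im=shot('top'); m=masks(im)
print('cam',-C[1].T@C[2])
for k,(lo,hi) in dict(white=(120,900),blue=(200,1500),dark=(1000,4000)).items():
    for c,p in comps(m[k],lo,hi):
        x0,y0=p.min(0);x1,y1=p.max(0)
        if not(110<c[1]<300 and 150<c[0]<480): continue
        r=fit(C,p,*dict(white=(76,50,0,32),blue=(100,60,11,51),dark=(180,164,0,22))[k])
        print(k,c,len(p)//4,(x0,y0,x1,y1),r[0],'%.2f'%r[1])
big=cv2.resize(im[120:300,340:480],None,fx=4.2,fy=3.3,interpolation=cv2.INTER_CUBIC)
b2=cv2.resize(im[130:290,170:330],None,fx=3.3,fy=3.3,interpolation=cv2.INTER_CUBIC)
E
```

```text
cam [ 310.1   -8.2 1577.9]
white [384.  155.2] 662 (np.float64(352.5), np.float64(137.5), np.float64(400.5), np.float64(189.5)) [ 653.3 -223.9   22.4] 0.72
white [436.6 202.7] 318 (np.float64(424.5), np.float64(162.5), np.float64(457.5), np.float64(234.5)) [ 435.8 -400.5  -11.2] 0.71
white [195.6 182.7] 392 (np.float64(182.5), np.float64(168.5), np.float64(208.5), np.float64(196.5)) [557.8 399.5 150. ] 0.08
white [231.5 187. ] 414 (np.float64(222.5), np.float64(174.5), np.float64(240.5), np.float64(199.5)) [543.4 282.5  -0.9] 0.03
white [191.3 226.6] 419 (np.float64(178.5), np.float64(212.5), np.float64(204.5), np.float64(241.5)) [415.4 408.  151.5] 0.07
white [233.2 236.2] 421 (np.float64(220.5), np.float64(221.5), np.float64(245.5), np.float64(250.5)) [385.5 272.8 156. ] 0.09
blue [445.  215.2] 655 (np.float64(432.5), np.float64(198.5), np.float64(457.5), np.float64(231.5)) [ 451.7 -399.2    5.7] 0.05
```

Candidates in top picture: empty bin = blue (445,215); look-alikes are green (405,281), turquoise (454,267), and the full one, blue with copper, (440,179). Mouldings = white at (196,183), (232,187), (191,227), (233,236); yellow at (193,145) and (203,275) are not meant. Moving over the bins for the close check.

```bash
python3 -c "
from lib import *
go(480,-405,300,5.7)"
```

```text
shift [303.4 -74.7 -69.3] turn 15.3 yawnow 21.0 q7 -12.3
```

Call:
step_arm(series=[[0,40,-10,-10,0],[0,40,-10,-10,0],[0,40,-10,-10,0],[0,40,-10,-10,0],[0,40,-10,-10,0],[0,40,-10,-10,0],[0,40,-10,-10,0],[0,24,-5,0,0]], grip_force=40)

```text
clock: 0.95
eef_pos: [484.7, -401.7, 302.6]
tcp_rot: [[0.932, 0.362, 0.004], [0.362, -0.932, 0.0], [0.004, 0.001, -1.0]]
force: [1.4, -0.2, -0.5]
opening: 0.996
grasp_force: 0.0
```

Call:
step_arm(series=[[0,0,0,0,7.6],[0,0,0,0,7.7],[0,0,0,0,0],[0,0,0,0,0]])

```text
clock: 1.35
eef_pos: [480.4, -404.8, 301.1]
tcp_rot: [[0.995, 0.102, -0.001], [0.102, -0.995, 0.0], [-0.001, -0.0, -1.0]]
force: [0.2, 0.9, 0.4]
opening: 0.997
grasp_force: 0.0
```

```bash
cat >> lib.py <<'E'
def bins(C,im):
    m=masks(im)['blue']; m=cv2.morphologyEx(m.astype(np.uint8),cv2.MORPH_OPEN,np.ones((3,3)))
    for c,p in comps(m,800,60000):
        r=fit(C,p,100,60,11,51); print('blue',c,len(p)//4,r[0],'%.3f'%r[1])
E
python3 - <<'E'
from lib import *
C,im=shot('wrist','w1'); s=env.state(); print(s['eef_pos'],s['clock']); go(480,-405,300,5.7); bins(C,im)
E
```

```text
[ 480.4 -404.9  301.2] 1.4
shift [-0.4  0.   1.2] turn 0.1 yawnow 5.8 q7 -51.9
blue [315.9  77.2] 868 [ 569.  -388.9    5.1] 0.012
blue [487.7 138. ] 11698 [ 573.  -710.6  146. ] 0.757
blue [582.2 261.6] 6896 [ 439.1 -778.9  141.6] 0.669
blue [314.8 182.3] 3467 [ 451.1 -398.5    5.5] 0.014
```

View pics/w1.png

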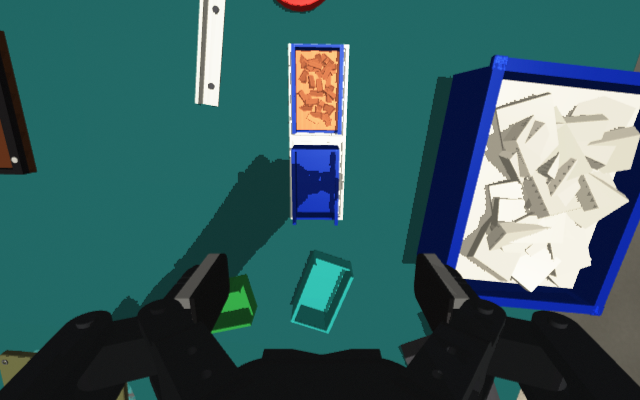

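w1 shows the full bin with copper clips at (318,90) in the back place, and the empty blue bin at (315,182) in front. The turquoise bin (322,290) and green bin (235,305) stand apart. The choice is confirmed.

Call:
step_arm(series=[[0,-28,-9,40,0.3],[0,0,0,45,0],[0,0,0,45,0],[0,0,0,45,0],[0,0,0,40,0],[0,0,0,15,0],[0,0,0,0,0],[0,0,0,0,0]])

```text
clock: 2.2
eef_pos: [452.9, -399.6, 72.7]
tcp_rot: [[0.996, 0.094, 0.002], [0.094, -0.996, -0.002], [0.002, 0.002, -1.0]]
force: [0.4, -0.4, 0.4]
opening: 1.002
grasp_force: 0.0
```

```bash
python3 -c "
from lib import *
print(env.state()['eef_pos'])
go(451.1,-398.5,22,5.5)"
```

```text
[ 452.9 -399.6   72.7]
shift [-1.8 -1.3 50.7] turn -0.1 yawnow 5.4 q7 -54.1
```

Then grip, lift, and go to a temporary spot about (400,-250), free bench left of the holder.

Call:
step_arm(series=[[0,-2,-1,25,0],[0,0,0,25,0],[0,0,0,0,0],[1,0,0,0,0],[1,0,0,0,0],[1,0,0,0,0],[1,0,0,0,0],[1,0,0,0,0]])

```text
clock: 3.0
eef_pos: [451.2, -399.1, 23.7]
tcp_rot: [[0.996, 0.093, 0.003], [0.093, -0.996, -0.003], [0.003, 0.003, -1.0]]
force: [0.0, -0.5, 6.5]
opening: 0.698
grasp_force: 44.4
```

Call:
step_arm(series=[[1,0,0,0,0],[1,0,0,0,0],[1,0,0,-15,0],[1,0,0,-25,0],[1,0,0,-30,0],[1,0,0,-30,0],[1,0,0,0,0]])

```text
clock: 3.7
eef_pos: [452.3, -400.1, 126.8]
tcp_rot: [[0.996, 0.093, 0.008], [0.093, -0.996, -0.006], [0.007, 0.007, -1.0]]
force: [0.7, -1.1, -1.0]
opening: 0.698
grasp_force: 43.6
```

```bash
python3 -c "
from lib import *
s=env.state();print(s['eef_pos'],s['opening'],s['grasp_force'],s['force'])
go(440,-230,60,5.5)"
```

```text
[ 452.3 -400.1  126.8] 0.6975290213025388 43.63233804702759 [ 0.7 -1.1 -1. ]
shift [   3.1 -170.9   65.7] turn -0.2 yawnow 5.3 q7 -53.6
```

Call:
step_arm(series=[[1,0,-35,0,0],[1,0,-45,0,0],[1,0,-45,0,0],[1,0,-45,25,0],[1,0,0,30,0],[1,0,0,30,0],[1,0,0,10,0],[1,0,0,0,0]])

```text
clock: 4.5
eef_pos: [433.3, -229.7, 26.3]
tcp_rot: [[0.996, 0.093, -0.002], [0.093, -0.996, 0.001], [-0.002, -0.001, -1.0]]
force: [-0.7, 0.1, -0.6]
opening: 0.696
grasp_force: 43.6
```

```bash
python3 -c "
from lib import *
s=env.state();print(s['eef_pos'],s['opening'],s['grasp_force'],s['force'])
go(440,-230,22,5.5)"
```

```text
[ 433.3 -229.7   26.3] 0.6960918275779056 43.59287917613983 [-0.7  0.1 -0.6]
shift [6.6 0.9 4.2] turn -0.1 yawnow 5.4 q7 -67.4
```

Call:
step_arm(series=[[1,0,0,5,0],[1,0,0,0,0],[0.1,0,0,0,0],[0,0,0,0,0],[0,0,0,-20,0],[0,0,0,-40,0],[0,0,0,-50,0],[0,0,0,-50,0]])

```text
clock: 5.3
eef_pos: [433.5, -229.7, 184.0]
tcp_rot: [[0.996, 0.093, -0.001], [0.093, -0.996, 0.0], [-0.0, -0.0, -1.0]]
force: [0.8, -1.0, -0.6]
opening: 1.003
grasp_force: 0.0
```

Call:
step_arm(series=[[0,10,45,-20,0],[0,15,45,-10,0],[0,15,45,0,0],[0,0,45,0,0],[0,0,0,0,0],[0,0,0,0,0]])

```text
clock: 5.9
eef_pos: [489.6, -406.1, 211.8]
tcp_rot: [[0.996, 0.091, -0.001], [0.091, -0.996, 0.0], [-0.001, -0.0, -1.0]]
force: [-0.5, 1.0, 0.4]
opening: 1.001
grasp_force: 0.0
```

Run:
```python
from lib import *
C,im=shot('wrist','w2'); s=env.state(); print(s['eef_pos'],s['clock']); bins(C,im)
m=masks(im)['white']
for c,p in comps(m,300,9000):
    print('white',c,len(p)//4,p.min(0),p.max(0))
    if abs(c[0]-318)<40:
        r=fit(C,p,232,76,0,11); print(r)
go(569,-388.9,22,5.1)
```

```text
[ 490.2 -404.3  211.8] 5.95
blue [309.8  76.3] 1515 [ 569.  -388.3    5.3] 0.013
blue [513.4 157.3] 18816 [ 576.4 -639.7  162.5] 0.644
blue [154.1 209.2] 7036 [ 435.7 -230.3    5.5] 0.034
blue [624.6 354.4] 957 [ 272.3 -833.1   53.1] 0.788
white [161.1  55.1] 626 [157.5  -0.5] [164.5 113.5]
white [180.7  55.7] 2498 [168.5  -0.5] [193.5 116.5]
white [315.2 185.8] 7866 [273.5  35.5] [352.5 252.5]
(array([ 511. , -394. ,    5.3]), np.float64(0.02940556412144113))
shift [ 80.   -7.7 189.8] turn 0.3 yawnow 5.4 q7 -53.0
```

View pics/w2.png

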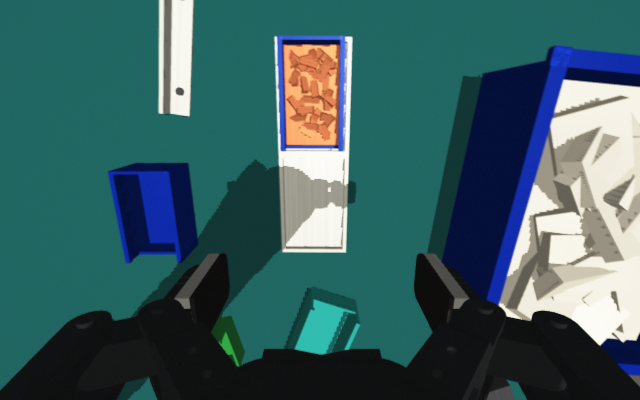

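w2 shows the front place empty at (315,205), the full bin at (313,95), and the empty bin set down at (155,210).

Call:
step_arm(series=[[0,40,-4,20,0],[0,40,-4,30,0],[0,0,0,30,0],[0,0,0,30,0],[0,0,0,25,0],[0,0,0,0,0],[0,0,0,0,0]], grip_force=70)

```text
clock: 6.65
eef_pos: [569.8, -388.3, 77.6]
tcp_rot: [[0.995, 0.095, 0.0], [0.095, -0.995, 0.001], [0.0, -0.001, -1.0]]
force: [0.4, -0.1, 0.3]
opening: 1.0
grasp_force: 0.0
```

```bash
python3 -c "
from lib import *
print(env.state()['eef_pos'])
go(569,-388.6,22,5.3)"
```

```text
[ 569.8 -388.3   77.6]
shift [-0.8  0.3 55.6] turn 0.2 yawnow 5.5 q7 -58.0
```

Call:
step_arm(series=[[0,-1,0,30,0],[0,0,0,25,0],[0,0,0,0,0],[1,0,0,0,0],[1,0,0,0,0],[1,0,0,0,0],[1,0,0,0,0],[1,0,0,0,0]])

```text
clock: 7.45
eef_pos: [570.4, -390.9, 25.1]
tcp_rot: [[0.996, 0.093, 0.004], [0.093, -0.996, -0.002], [0.004, 0.003, -1.0]]
force: [0.1, 1.0, 7.2]
opening: 0.688
grasp_force: 78.5
```

Call:
step_arm(series=[[1,0,0,0,0],[1,0,0,0,0],[1,0,0,-15,0],[1,0,0,-20,0],[1,0,0,-20,0],[1,0,0,-20,0],[1,0,0,0,0]])

```text
clock: 8.15
eef_pos: [570.5, -391.4, 101.2]
tcp_rot: [[0.996, 0.093, 0.006], [0.093, -0.996, -0.004], [0.006, 0.004, -1.0]]
force: [0.8, -0.6, -1.5]
opening: 0.684
grasp_force: 77.6
```

```bash
python3 -c "
from lib import *
s=env.state();print(s['eef_pos'],s['opening'],s['grasp_force'],s['force'])
go(453.6,-399.3,45,5.3)"
```

```text
[ 570.5 -391.4  101.2] 0.6840701256693165 77.55049467086792 [ 0.8 -0.6 -1.5]
shift [-117.4   -3.2   55.6] turn 0.0 yawnow 5.3 q7 -57.8
```

Call:
step_arm(series=[[1,-20,0,0,0],[1,-35,-1,0,0],[1,-35,-1,0,0],[1,-20,-1,0,0],[1,-6,0,20,0],[1,0,0,20,0],[1,0,0,10,0],[1,0,0,0,0]])

```text
clock: 8.95
eef_pos: [451.8, -396.7, 45.4]
tcp_rot: [[0.996, 0.094, -0.002], [0.094, -0.996, 0.002], [-0.002, -0.002, -1.0]]
force: [-0.1, 1.3, -2.6]
opening: 0.685
grasp_force: 82.7
```

```bash
python3 -c "
from lib import *
s=env.state();print(s['eef_pos'],s['opening'],s['grasp_force'],s['force'])
go(455,-399.3,25,5.3)"
```

```text
[ 451.8 -396.7   45.4] 0.6848285569399166 82.6667332649231 [-0.1  1.3 -2.6]
shift [ 3.   3.  20.4] turn 0.1 yawnow 5.4 q7 -54.1
```

Call:
step_arm(series=[[1,3,3,6,0],[1,0,0,8,0],[1,0,0,6,0],[1,0,0,0,0],[1,0,0,0,0]])

```text
clock: 9.45
eef_pos: [455.8, -400.3, 26.9]
tcp_rot: [[0.996, 0.093, -0.0], [0.093, -0.996, 0.0], [-0.0, -0.0, -1.0]]
force: [0.4, 1.0, -3.7]
opening: 0.686
grasp_force: 82.9
```

Call:
step_arm(series=[[1,0,0,3,0],[1,0,0,0,0],[1,0,0,0,0],[0.2,0,0,0,0],[0,0,0,0,0],[0,0,0,-15,0],[0,0,0,-35,0],[0,0,0,-40,0]], grip_force=40)

```text
clock: 10.25
eef_pos: [455.3, -399.9, 114.9]
tcp_rot: [[0.996, 0.094, -0.002], [0.094, -0.996, 0.001], [-0.002, -0.001, -1.0]]
force: [0.2, -0.1, 0.2]
opening: 1.001
grasp_force: 0.0
```

Call:
step_arm(series=[[0,0,-30,-40,0],[0,0,-45,-40,0],[0,0,-45,0,0],[0,0,-45,0,0],[0,0,0,0,0],[0,0,0,0,0]])

```text
clock: 10.85
eef_pos: [441.6, -242.8, 188.3]
tcp_rot: [[0.995, 0.096, 0.001], [0.096, -0.995, -0.001], [0.001, 0.001, -1.0]]
force: [0.9, -1.2, 0.7]
opening: 1.001
grasp_force: 0.0
```

Run:
```python
from lib import *
C,im=shot('wrist'); s=env.state(); print(s['eef_pos'],s['clock']); bins(C,im)
go(435.7,-230.3,60,5.5)
```

```text
[ 441.6 -244.4  188.1] 10.9
blue [482.3 180. ] 4445 [ 455.1 -400.5    5.5] 0.037
blue [307.7 185.5] 6538 [ 434.7 -230.     5.3] 0.014
blue [621.9 243.4] 4612 [ 403.9 -554.1   43.1] 0.585
shift [ -4.8 -14.8 128. ] turn -0.1 yawnow 5.4 q7 -65.1
```

Call:
step_arm(series=[[0,-6,-15,30,0],[0,0,0,40,0],[0,0,0,40,0],[0,0,0,40,0],[0,0,0,18,0],[0,0,0,0,0],[0,0,0,0,0]])

```text
clock: 11.6
eef_pos: [434.0, -230.8, 19.4]
tcp_rot: [[0.996, 0.092, 0.0], [0.092, -0.996, -0.001], [0.0, 0.001, -1.0]]
force: [0.1, -0.1, 0.9]
opening: 0.997
grasp_force: 0.0
```

Call:
step_arm(series=[[1,0,0,0,0],[1,0,0,0,0],[1,0,0,0,0],[1,0,0,0,0],[1,0,0,0,0],[1,0,0,0,0]])

```text
clock: 12.2
eef_pos: [434.6, -230.2, 20.7]
tcp_rot: [[0.996, 0.093, 0.002], [0.093, -0.996, -0.002], [0.002, 0.002, -1.0]]
force: [-0.5, -0.9, 5.8]
opening: 0.691
grasp_force: 43.6
```

Call:
step_arm(series=[[1,0,0,0,0],[1,0,0,-20,0],[1,0,0,-35,0],[1,0,0,-35,0],[1,0,0,-35,0],[1,0,0,0,0]])

```text
clock: 12.8
eef_pos: [436.3, -230.7, 148.8]
tcp_rot: [[0.996, 0.093, 0.009], [0.093, -0.996, -0.004], [0.008, 0.005, -1.0]]
force: [1.2, -0.3, -0.8]
opening: 0.692
grasp_force: 43.8
```

```bash
python3 -c "
from lib import *
s=env.state();print(s['eef_pos'],s['opening'],s['grasp_force'],s['force'])
go(568.3,-388.7,80,5.3)"
```

```text
[ 436.3 -230.7  148.8] 0.6916601190918719 43.79495680332184 [ 1.2 -0.3 -0.8]
shift [116.1 169.2  70.5] turn 0.0 yawnow 5.3 q7 -67.2
```

Call:
step_arm(series=[[1,25,35,0,0],[1,30,45,0,0],[1,30,45,0,0],[1,31,44,20,0],[1,0,0,30,0],[1,0,0,20,0],[1,0,0,0,0],[1,0,0,0,0]])

```text
clock: 13.6
eef_pos: [555.1, -374.8, 76.7]
tcp_rot: [[0.996, 0.094, -0.001], [0.094, -0.996, 0.0], [-0.001, -0.0, -1.0]]
force: [-0.1, 0.0, -0.4]
opening: 0.698
grasp_force: 43.7
```

```bash
python3 -c "
from lib import *
s=env.state();print(s['eef_pos'],s['opening'],s['grasp_force'],s['force'])
go(568.3,-388.7,25,5.3)"
```

```text
[ 555.1 -374.8   76.7] 0.6977604909194804 43.68364334106445 [-0.1  0.  -0.4]
shift [11.9 15.1 51.7] turn 0.1 yawnow 5.4 q7 -59.5
```

Call:
step_arm(series=[[1,12,15,0,0],[1,0,0,0,0],[1,0,0,20,0],[1,0,0,15,0],[1,0,0,8,0],[1,0,0,0,0],[1,0,0,0,0]])

```text
clock: 14.3
eef_pos: [568.9, -389.0, 34.1]
tcp_rot: [[0.996, 0.093, 0.0], [0.093, -0.996, -0.0], [0.0, 0.0, -1.0]]
force: [0.2, -1.5, -0.5]
opening: 0.692
grasp_force: 43.7
```

```bash
python3 -c "
from lib import *
s=env.state();print(s['eef_pos'],s['opening'],s['grasp_force'],s['force'])
go(568.3,-388.7,24,5.3)"
```

```text
[ 568.9 -389.    34.1] 0.692125808224208 43.71869087219238 [ 0.2 -1.5 -0.5]
shift [-0.6 -0.3 10.1] turn 0.1 yawnow 5.4 q7 -59.1
```

Call:
step_arm(series=[[1,0,0,6,0],[1,0,0,5,0],[1,0,0,0,0],[0.2,0,0,0,0],[0,0,0,0,0],[0,0,0,-15,0],[0,0,0,-40,0],[0,0,0,-50,0]])

```text
clock: 15.1
eef_pos: [567.4, -388.0, 127.8]
tcp_rot: [[0.996, 0.094, -0.004], [0.094, -0.996, 0.002], [-0.003, -0.003, -1.0]]
force: [1.0, -1.2, 0.2]
opening: 0.999
grasp_force: 0.0
```

Call:
step_arm(series=[[0,-30,0,-40,0],[0,-30,0,-40,0],[0,0,0,-20,0],[0,0,0,0,0],[0,0,0,0,0]])

```text
clock: 15.6
eef_pos: [509.4, -394.3, 228.6]
tcp_rot: [[0.996, 0.094, 0.001], [0.094, -0.996, -0.0], [0.001, 0.001, -1.0]]
force: [-0.1, 0.1, -0.5]
opening: 0.997
grasp_force: 0.0
```

Run:
```python
from lib import *
C,im=shot('wrist','w3'); s=env.state(); print(s['eef_pos'],s['clock']); bins(C,im)
go(500,150,300,-10)
```

```text
[ 509.2 -393.8  227.4] 15.65
blue [321.4 115.5] 6119 [ 568.  -387.9    5.4] 0.017
blue [511. 175.] 15583 [ 568.9 -651.8  157.3] 0.655
blue [321.9 205.6] 1286 [ 455.  -399.3    5.3] 0.016
blue [627.9 356. ] 924 [ 285.5 -851.2   54.5] 0.758
shift [  42.1 -542.3  -72.1] turn 15.4 yawnow 5.4 q7 -55.2
```

View pics/w3.png

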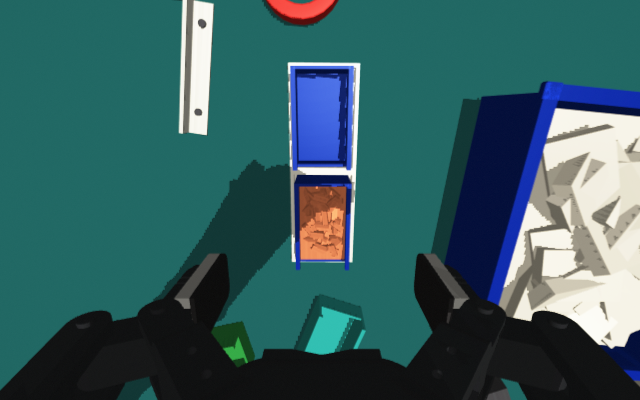

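w3 shows the bins exchanged and seated: empty at (322,117) in the back place, full at (322,222) in the front place. Now over to the mouldings.

Call:
step_arm(series=[[0,6,-35,-10,0],[0,6,-45,-10,0],[0,6,-45,-10,0],[0,6,-45,-10,0],[0,6,-45,-10,0],[0,6,-45,-10,0],[0,6,-45,-10,0],[0,0,-45,0,0]])

```text
clock: 16.45
eef_pos: [519.0, -39.4, 297.6]
tcp_rot: [[0.995, 0.095, 0.001], [0.095, -0.995, 0.001], [0.001, -0.0, -1.0]]
force: [0.3, -0.2, 0.4]
opening: 1.001
grasp_force: 0.0
```

Call:
step_arm(series=[[0,0,-45,0,0],[0,0,-45,0,0],[0,0,-45,0,0],[0,0,-45,0,0],[0,0,-10,0,5],[0,0,0,0,5],[0,0,0,0,5],[0,0,0,0,0]])

```text
clock: 17.25
eef_pos: [499.7, 147.6, 296.3]
tcp_rot: [[0.986, -0.166, -0.003], [-0.166, -0.986, -0.001], [-0.003, 0.002, -1.0]]
force: [-0.5, -0.8, 0.9]
opening: 1.001
grasp_force: 0.0
```

```bash
cat >> lib.py <<'E'
def shells(C,im,side=None):
    H,S,V=cv2.split(cv2.cvtColor(im,cv2.COLOR_BGR2HSV))
    # bench is teal: anything pale is white
    m=cv2.morphologyEx(((S<60)&(V>90)).astype(np.uint8),cv2.MORPH_CLOSE,np.ones((3,3)))
    for c,p in comps(m,500,20000):
        r=fit(C,p,76,50,0,32)
        if r[1]<.3: print('shell',c,len(p)//4,r[0],'%.3f'%r[1])
def carrier(C,im):
    H,S,V=[x.astype(int) for x in cv2.split(cv2.cvtColor(im,cv2.COLOR_BGR2HSV))]
    m=((V<45)|((H<20)&(S>60)&(V<160))).astype(np.uint8); m[250:]=0
    m=cv2.morphologyEx(m,cv2.MORPH_OPEN,np.ones((3,3)))
    for c,p in comps(m,3000,90000):
        r=min((fit(C,p,180,164,0,22,y) for y in(-8,0,8)),key=lambda r:r[1])
        print('carrier',c,len(p)//4,p.min(0),p.max(0),r[0],'%.3f'%r[1])
E
python3 - <<'E'
from lib import *
C,im=shot('wrist','w4'); s=env.state(); print(s['eef_pos'],s['clock']); shells(C,im); carrier(C,im)
E
```

```text
[499.8 147.4 296.6] 17.3
shell [216.6 145.9] 2758 [542.5 281.1 176.8] 0.055
shell [129.4 150.2] 3135 [555.3 397.2 149.8] 0.043
shell [156.9 246.8] 2401 [413.9 405.  153.4] 0.049
shell [251.1 250.9] 2051 [384.7 270.8 158.4] 0.057
```

View pics/w4.png

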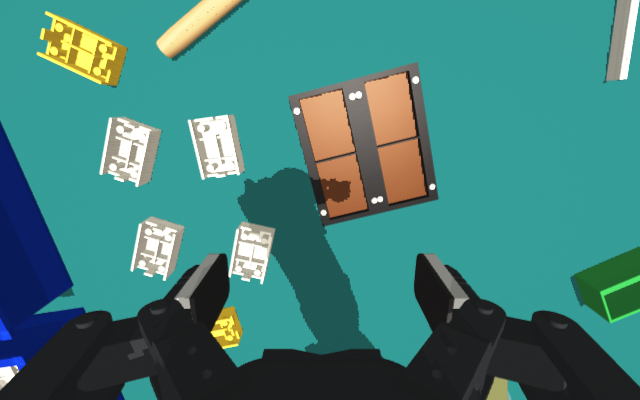

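w4 shows four white mouldings at (217,146), (129,150), (157,247), (251,251). Yellow look-alikes are at (82,50) and (225,328). The carrier is centred near (365,140), all pockets empty.

```bash
cat >> lib.py <<'E'
def nonteal(im):
    H,S,V=[x.astype(int) for x in cv2.split(cv2.cvtColor(im,cv2.COLOR_BGR2HSV))]
    m=(~((H>78)&(H<102)&(S>70))).astype(np.uint8)
    return cv2.morphologyEx(m,cv2.MORPH_OPEN,np.ones((3,3)))
def shells(C,im):
    H,S,V=[x.astype(int) for x in cv2.split(cv2.cvtColor(im,cv2.COLOR_BGR2HSV))]
    for c,p in comps(nonteal(im),500,20000):
        q=p[::7].round().astype(int).clip(0,[639,399])
        if np.median(S[q[:,1],q[:,0]])>70 or len(p)<2000: continue
        r=fit(C,p,76,50,0,32)
        if r[1]<.3: print('shell',c,len(p)//4,r[0],'%.3f'%r[1])
def carrier(C,im,z1=22):
    for c,p in comps(nonteal(im),3000,90000):
        r=min((fit(C,p,180,164,0,z1,y) for y in(-8,0,8)),key=lambda r:r[1])
        if r[1]<.2: print('carrier',c,len(p)//4,p.min(0),p.max(0),r[0],'%.3f'%r[1])
E
python3 - <<'E'
from lib import *
C=cam('wrist'); im=cv2.imread('pics/w4.png'); shells(C,im); carrier(C,im)
C,im=shot('top'); carrier(C,im); shells(C,im)
E
```

```text
shell [216.6 145.8] 2758 [542.6 281.1 176.9] 0.054
shell [129.4 150.2] 3152 [555.1 397.5 150.1] 0.050
shell [156.8 246.8] 2411 [413.6 405.  153.9] 0.052
carrier [366.3 144. ] 17151 [288.5  62.5] [437.5 225.5] [506.6  86.5   4.6] 0.012
```

```bash
python3 -c "
from lib import *
go(542.6,281,120,-3.1)"
```

```text
shift [  20.4 -139.1  176.6] turn -6.4 yawnow -9.5 q7 -122.2
```

Call:
step_arm(series=[[0,5,-35,20,0],[0,5,-35,30,0],[0,5,-35,30,0],[0,5,-34,30,0],[0,0,0,30,-8.5],[0,0,0,30,-8.5],[0,0,0,0,-8.5],[0,0,0,0,-8.5]])

```text
clock: 18.15
eef_pos: [542.4, 280.2, 125.8]
tcp_rot: [[0.908, 0.42, -0.003], [0.42, -0.908, -0.001], [-0.004, -0.0, -1.0]]
force: [0.9, 1.0, -0.5]
opening: 0.998
grasp_force: 0.0
```

Call:
step_arm(series=[[0,0,0,0,-8.5],[0,0,0,0,-8.5],[0,0,0,0,-8.5],[0,0,0,0,-8.5],[0,0,0,0,-8.5],[0,0,0,0,-8.5],[0,0,0,0,-8.5],[0,0,0,0,-8.5]])

```text
clock: 18.95
eef_pos: [543.4, 280.4, 127.3]
tcp_rot: [[-0.048, 0.999, -0.001], [0.999, 0.048, 0.0], [0.0, -0.001, -1.0]]
force: [-0.2, 0.1, -0.9]
opening: 1.0
grasp_force: 0.0
```

Call:
step_arm(series=[[0,0,0,0,-8.5],[0,0,0,0,-8.5],[0,0,0,0,-8.5],[0,0,0,0,-8.5],[0,0,0,0,-8.5],[0,0,0,0,-8.5],[0,0,0,0,-8.5],[0,0,0,0,-8.5]])

```text
clock: 19.75
eef_pos: [543.5, 280.3, 127.3]
tcp_rot: [[-0.944, 0.33, -0.001], [0.33, 0.944, -0.0], [0.001, -0.0, -1.0]]
force: [-0.3, 0.5, -0.4]
opening: 1.001
grasp_force: 0.0
```

Call:
step_arm(series=[[0,0,0,0,-8.5],[0,0,0,0,-7.9],[0,0,0,0,0],[0,0,0,0,0]])

```text
clock: 20.15
eef_pos: [543.4, 280.4, 127.4]
tcp_rot: [[-0.998, 0.06, -0.001], [0.06, 0.998, 0.0], [0.001, 0.0, -1.0]]
force: [-0.4, 1.1, 0.0]
opening: 0.998
grasp_force: 0.0
```

Run:
```python
from lib import *
C,im=shot('wrist','w5'); s=env.state(); print(s['eef_pos'],s['clock']); shells(C,im);carrier(C,im); go(542.6,281,60,-3.1)
```

```text
[543.4 280.5 127.5] 20.2
shell [319.4 195.5] 6134 [542.1 280.4 177.6] 0.038
shell [461.4 203.2] 7261 [555.2 397.4 149.9] 0.041
carrier [ 93.6 158.3] 42577 [-0.5 28.5] [210.5 279.5] [505.9  87.6   4.5] 0.141
shift [ 0.8  0.5 67.5] turn -0.3 yawnow 176.6 q7 11.6
```

View pics/w5.png

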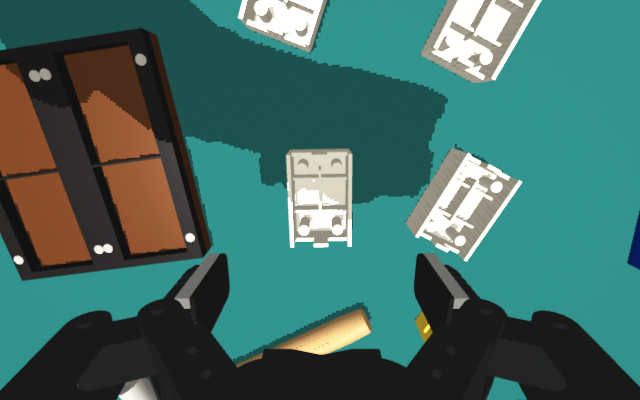

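w5 shows moulding A between the fingers at (319,196), square to them, nothing in the way.

Call:
step_arm(series=[[0,1,0,30,-1],[0,0,0,40,0],[0,0,0,30,0],[0,0,0,13,0],[0,0,0,0,0],[0,0,0,0,0],[1,0,0,0,0],[1,0,0,0,0]])

```text
clock: 21.0
eef_pos: [543.2, 281.4, 16.4]
tcp_rot: [[-0.999, 0.039, 0.002], [0.039, 0.999, 0.001], [-0.002, 0.002, -1.0]]
force: [-0.2, -1.1, 0.2]
opening: 0.689
grasp_force: 0.0
```

Call:
step_arm(series=[[1,0,0,0,0],[1,0,0,0,0],[1,0,0,0,0],[1,0,0,0,0],[1,0,0,0,0],[1,0,0,0,0]])

```text
clock: 21.6
eef_pos: [543.1, 281.2, 16.2]
tcp_rot: [[-0.999, 0.039, 0.002], [0.039, 0.999, 0.001], [-0.002, 0.001, -1.0]]
force: [0.2, -1.0, 5.9]
opening: 0.573
grasp_force: 42.4
```

Call:
step_arm(series=[[1,0,0,-15,0],[1,0,0,-30,0],[1,0,0,-35,0],[1,0,0,0,0]])

```text
clock: 22.0
eef_pos: [544.4, 283.7, 100.5]
tcp_rot: [[-0.999, 0.039, 0.007], [0.039, 0.999, 0.006], [-0.006, 0.007, -1.0]]
force: [0.6, 0.4, 0.5]
opening: 0.572
grasp_force: 41.7
```

```bash
cat >> lib.py <<'E'
def pockets(x,y,yaw):
    c,s=np.cos(np.radians(yaw)),np.sin(np.radians(yaw))
    return {k:(x+42*(c*i-s*j),y+42*(s*i+c*j)) for k,i,j in(('FL',1,1),('FR',1,-1),('NL',-1,1),('NR',-1,-1))}
E
python3 - <<'E'
from lib import *
s=env.state();print(s['eef_pos'],s['opening'],s['grasp_force'])
P=pockets(506.6,86.5,4.6); print(P); go(*P['FR'],80,4.6)
E
```

```text
[544.4 283.7 100.5] 0.5716508817559124 41.719695925712585
{'FL': (np.float64(545.0963580733503), np.float64(131.73306771697446)), 'FR': (np.float64(551.8330677169745), np.float64(48.00364192664969)), 'NL': (np.float64(461.36693228302556), np.float64(124.99635807335031)), 'NR': (np.float64(468.10364192664974), np.float64(41.26693228302555))}
shift [ -16.5 -235.4   19. ] turn -6.8 yawnow 177.8 q7 10.5
```

Call:
step_arm(series=[[1,-3,-35,0,0],[1,-3,-45,0,0],[1,-3,-45,0,0],[1,-3,-45,0,0],[1,-4,-45,0,0],[1,0,-20,0,-3.4],[1,0,0,20,-3.4],[1,0,0,10,0]])

```text
clock: 22.8
eef_pos: [548.7, 43.7, 64.0]
tcp_rot: [[-0.997, -0.078, -0.001], [-0.078, 0.997, -0.001], [0.001, -0.001, -1.0]]
force: [-0.4, 0.4, -0.8]
opening: 0.575
grasp_force: 41.8
```

Call:
step_arm(series=[[1,0,0,0,0],[1,0,0,0,0]])

```text
clock: 23.0
eef_pos: [549.2, 46.5, 65.1]
tcp_rot: [[-0.997, -0.08, 0.0], [-0.08, 0.997, 0.001], [-0.0, 0.001, -1.0]]
force: [-0.1, 0.1, -0.9]
opening: 0.578
grasp_force: 41.7
```

Run:
```python
from lib import *
C,im=shot('wrist','w6');s=env.state();print(s['eef_pos'],s['opening'],s['grasp_force'])
go(552.8,48,45,4.6); go(552.8,48,28,4.6)
```

```text
[549.4  46.6  65.4] 0.5744388562543321 41.744627952575684
shift [-3.4  1.1 20.4] turn 0.0 yawnow -175.4 q7 28.7
shift [-3.4  1.1 37.4] turn 0.0 yawnow -175.4 q7 28.7
```

View pics/w6.png

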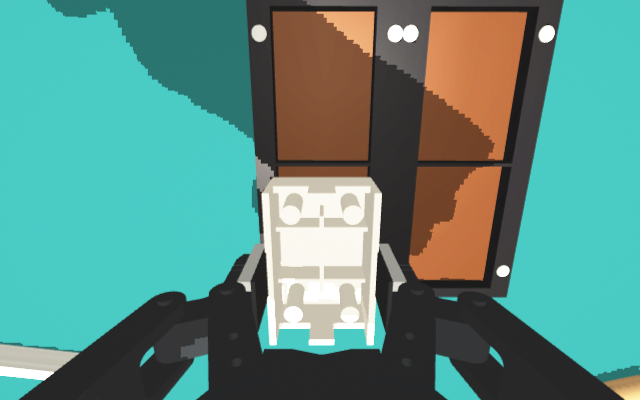

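w6 shows the held moulding at (322,260) lined up on the right-hand far pocket. Its rim corners ((275,10),(376,10),(272,162),(370,162)) allow a check of position.

Run:
```python
from lib import *
C=cam('wrist')
for n,uv,z in(('NR pocket near rim(floor line)',[(271,9),(377,7)],22),('divider',[(275,163),(370,163)],22),('screws',[(259,33),(395,33),(411,33),(546,33),(503,271)],22)):
    print(n,unproj(C,uv,z))
```

```text
NR pocket near rim(floor line) [[430.4  11.9  22. ]
 [425.   66.8  22. ]]
divider [[511.1  17.2  22. ]
 [506.6  73.4  22. ]]
screws [[442.2   5.9  22. ]
 [436.4  77.9  22. ]
 [435.7  86.4  22. ]
 [429.9 157.9  22. ]
 [570.6 169.5  22. ]]
```

Call:
step_arm(series=[[1,-3.5,2,10,0],[1,0,0,8,0],[1,0,0,0,0],[1,0,0,0,0]])

```text
clock: 23.45
eef_pos: [552.3, 47.6, 46.4]
tcp_rot: [[-0.997, -0.08, -0.001], [-0.08, 0.997, -0.0], [0.001, -0.0, -1.0]]
force: [-0.3, 1.5, -0.7]
opening: 0.574
grasp_force: 41.7
```

Run:
```python
from lib import *
go(552.8,48.7,28,4.6)
```

```text
shift [-0.6  1.1 18.4] turn -0.0 yawnow -175.4 q7 27.4
```

Call:
step_arm(series=[[1,-0.5,1,7,0],[1,0,0,6,0],[1,0,0,5,0],[1,0,0,0,0],[1,0,0,0,0]])

```text
clock: 23.95
eef_pos: [552.8, 48.6, 28.5]
tcp_rot: [[-0.997, -0.08, -0.0], [-0.08, 0.997, -0.0], [0.0, -0.0, -1.0]]
force: [-0.2, 0.1, -0.4]
opening: 0.574
grasp_force: 41.7
```

Call:
step_arm(series=[[0.3,0,0,0,0],[0.25,0,0,0,0],[0.25,0,0,0,0],[0.2,0,0,-15,0],[0,0,0,-35,0],[0,0,0,-40,0],[0,-20,20,-40,0],[0,-20,20,-20,0]])

```text
clock: 24.75
eef_pos: [591.1, 92.3, 182.5]
tcp_rot: [[-0.997, -0.079, 0.004], [-0.079, 0.997, 0.001], [-0.004, 0.001, -1.0]]
force: [1.1, 0.2, 0.4]
opening: 1.004
grasp_force: 0.0
```

Call:
step_arm(series=[[0,-10,30,-20,0],[0,0,0,0,0],[0,0,0,0,0]])

```text
clock: 25.05
eef_pos: [597.1, 123.2, 199.2]
tcp_rot: [[-0.997, -0.081, 0.001], [-0.081, 0.997, -0.0], [-0.001, -0.0, -1.0]]
force: [-0.5, -0.9, -0.3]
opening: 1.0
grasp_force: 0.0
```

Run:
```python
from lib import *
C,im=shot('wrist','w7'); s=env.state(); print(s['eef_pos'],s['clock']); carrier(C,im)
go(555.2,397.4,120,149.9)
```

```text
[596.8 121.6 198.3] 25.1
carrier [289.5  85.3] 30070 [195.5  -0.5] [379.5 175.5] [525.6  88.    4.6] 0.093
shift [ 19.3 278.4  77.8] turn 34.7 yawnow -175.4 q7 38.5
```

View pics/w7.png

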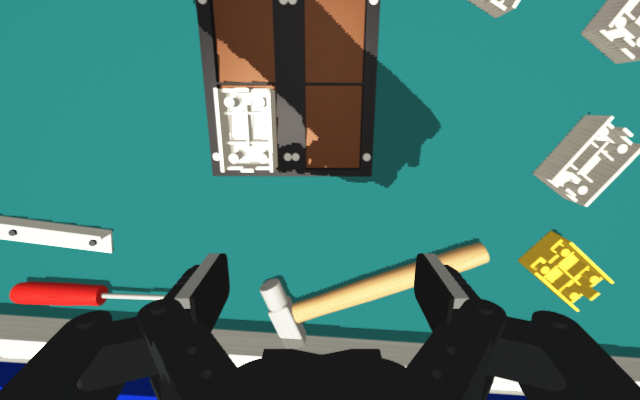

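w7 shows moulding A seated in the far-right pocket at (246,128). Next is B.

Call:
step_arm(series=[[0,2,35,0,8],[0,2,40,0,8],[0,0,40,0,8],[0,0,40,0,8],[0,0,35,0,2.7],[0,0,40,20,0],[0,0,20,30,0],[0,0,0,0,0]])

```text
clock: 25.9
eef_pos: [657.8, 356.6, 141.9]
tcp_rot: [[-0.866, 0.5, -0.008], [0.5, 0.866, -0.005], [0.004, -0.009, -1.0]]
force: [-0.2, -0.2, -0.9]
opening: 0.997
grasp_force: 0.0
```

Call:
step_arm(series=[[0,0,0,0,0]])

```text
clock: 26.0
eef_pos: [659.8, 355.1, 146.7]
tcp_rot: [[-0.865, 0.502, -0.003], [0.502, 0.865, -0.003], [0.001, -0.004, -1.0]]
force: [-0.2, 0.2, 0.9]
opening: 1.001
grasp_force: 0.0
```

Run:
```python
from lib import *
go(555.2,397.4,110,149.9)
```

```text
shift [111.7 -15.9  36.8] turn -0.1 yawnow 149.8 q7 2.1
```

Call:
step_arm(series=[[0,30,-4,0,0],[0,30,-4,0,0],[0,30,-4,10,0],[0,22,-4,20,0],[0,0,0,7,0],[0,0,0,0,0],[0,0,0,0,0]])

```text
clock: 26.7
eef_pos: [557.9, 397.8, 112.7]
tcp_rot: [[-0.863, 0.505, 0.003], [0.505, 0.863, -0.0], [-0.002, 0.001, -1.0]]
force: [-0.4, -0.3, 0.2]
opening: 0.999
grasp_force: 0.0
```

Run:
```python
from lib import *
C,im=shot('wrist'); s=env.state(); print(s['eef_pos'],s['clock']); shells(C,im); go(555.2,397.4,14,149.9)
```

```text
[557.9 398.2 112.9] 26.75
shell [46.4 86.9] 11060 [385.6 271.2 157.1] 0.139
shell [316.8 200.1] 6842 [555.7 396.3 149.7] 0.030
shift [ 2.1 -2.2 98.9] turn -0.2 yawnow 149.7 q7 -12.6
```

Call:
step_arm(series=[[0,1,-2.5,30,0],[0,0,0,40,0],[0,0,0,29,0],[0,0,0,0,0],[0,0,0,0,0],[1,0,0,0,0],[1,0,0,0,0],[1,0,0,0,0]])

```text
clock: 27.55
eef_pos: [554.4, 398.6, 14.9]
tcp_rot: [[-0.865, 0.502, 0.002], [0.502, 0.865, 0.002], [-0.001, 0.003, -1.0]]
force: [0.1, 0.3, 1.5]
opening: 0.572
grasp_force: 42.4
```

Call:
step_arm(series=[[1,0,0,0,0],[1,0,0,0,0],[1,0,0,0,0],[1,0,0,0,0],[1,0,0,0,0]])

```text
clock: 28.05
eef_pos: [554.4, 398.6, 14.8]
tcp_rot: [[-0.865, 0.502, 0.002], [0.502, 0.865, 0.002], [-0.001, 0.003, -1.0]]
force: [0.1, -0.6, 6.2]
opening: 0.578
grasp_force: 42.8
```

Call:
step_arm(series=[[1,0,0,-15,0],[1,0,0,-30,0],[1,0,0,-35,0],[1,0,0,-20,0],[1,0,0,0,0]])

```text
clock: 28.55
eef_pos: [554.8, 400.0, 117.6]
tcp_rot: [[-0.865, 0.502, 0.005], [0.502, 0.865, 0.005], [-0.002, 0.007, -1.0]]
force: [-0.5, 1.2, -0.6]
opening: 0.575
grasp_force: 42.1
```

Run:
```python
from lib import *
s=env.state();print(s['eef_pos'],s['opening'],s['grasp_force'])
P=pockets(506.6,87.2,4.6); print({k:np.array(v) for k,v in P.items()}); go(*P['FL'],80,4.6)
```

```text
[554.8 400.  117.6] 0.5749723423905089 42.09127128124237
{'FL': array([545.1, 132.4]), 'FR': array([551.8,  48.7]), 'NL': array([461.4, 125.7]), 'NR': array([468.1,  42. ])}
shift [-125.9 -236.5   36.1] turn -34.8 yawnow 149.8 q7 -12.8
```

Call:
step_arm(series=[[1,-18,-34,0,0],[1,-20,-37,0,0],[1,-20,-37,0,0],[1,-20,-37,0,0],[1,-20,-37,0,0],[1,-20,-37,0,0],[1,-8,-17,0,-4],[1,0,0,0,-7]])

```text
clock: 29.35
eef_pos: [543.2, 124.4, 111.8]
tcp_rot: [[-0.944, 0.329, -0.002], [0.329, 0.944, -0.006], [0.0, -0.006, -1.0]]
force: [0.4, 0.5, -0.8]
opening: 0.575
grasp_force: 42.1
```

Call:
step_arm(series=[[1,0,0,0,-8],[1,0,0,10,-8],[1,0,0,15,-7.8],[1,0,0,0,0],[1,0,0,0,0],[1,0,0,0,0]])

```text
clock: 29.95
eef_pos: [544.0, 130.7, 88.3]
tcp_rot: [[-0.997, -0.079, 0.001], [-0.079, 0.997, 0.0], [-0.001, 0.0, -1.0]]
force: [1.0, 0.1, -0.4]
opening: 0.575
grasp_force: 42.0
```

Run:
```python
from lib import *
C,im=shot('wrist','w8');s=env.state();print(s['eef_pos'],s['opening'],s['grasp_force'])
go(542.8,132.2,28,4.6)
```

```text
[544.1 130.7  88.5] 0.5750562615683129 42.036675810813904
shift [ 1.3  1.6 60.5] turn -0.0 yawnow -175.4 q7 24.0
```

```bash
cat >> lib.py <<'E'
def topcheck():
    C,im=shot('top'); 
    for c,p in comps(nonteal(im),100,4500):
        if len(p)//4>2000:
            r=fit(C,p,180,164,0,22,4.6); n='carrier'
        else:
            r=fit(C,p,76,50,0,32); n='shell?'
        if r[1]<.15: print('top',n,c,r[0],'%.3f'%r[1])
def screws(C,im,x,y,yaw):
    """bright round heads near expected spots, as carrier coords"""
    g=(im.min(2)>190).astype(np.uint8); c,s=np.cos(np.radians(yaw)),np.sin(np.radians(yaw))
    for ce,p in comps(g,15,500):
        w=unproj(C,[ce],22)[0,:2]-[x,y]; l=np.array([c*w[0]+s*w[1],-s*w[0]+c*w[1]])
        if abs(l[0])<95 and abs(l[1])<87: print('screw',ce,len(p)//4,l)
E
python3 - <<'E'
from lib import *
topcheck()
for n in('w4','w8'):
    pass
C=cam('wrist'); screws(C,cv2.imread('pics/w8.png'),506.6,87.2,4.6)
E
```

```text
top shell? [191.9 226.9] [413.6 405.3 152.5] 0.136
top shell? [233.3 236.4] [383.9 272.1 160.8] 0.132
top shell? [203.6 275. ] [263.1 363.4  88. ] 0.140
screw [245.   38.7] 121 [-70.7  -4.3]
screw [258.4  38.8] 124 [-70.7   3.7]
screw [379.1  39. ] 162 [-70.6  76.1]
screw [178.9 261.1] 152 [ 76.8 -62.7]
screw [183.6 271. ] 109 [ 84.9 -60.3]
screw [197.4 280. ] 93 [ 92.4 -50.9]
```

Call:
step_arm(series=[[1,1.5,1.5,20,0],[1,0,0,22,0],[1,0,0,0,0],[1,0,0,0,0]])

```text
clock: 30.45
eef_pos: [542.3, 132.0, 46.3]
tcp_rot: [[-0.997, -0.081, 0.0], [-0.081, 0.997, 0.0], [-0.0, 0.0, -1.0]]
force: [0.2, -0.6, -1.3]
opening: 0.574
grasp_force: 42.0
```

Run:
```python
from lib import *
go(542.8,132.2,27,4.6)
```

```text
shift [-0.5  0.2 19.3] turn 0.0 yawnow -175.4 q7 20.1
```

Call:
step_arm(series=[[1,-0.5,0,7,0],[1,0,0,6,0],[1,0,0,6,0],[1,0,0,0,0],[1,0,0,0,0]])

```text
clock: 30.95
eef_pos: [542.7, 131.8, 26.7]
tcp_rot: [[-0.997, -0.081, -0.0], [-0.081, 0.997, -0.0], [0.0, -0.0, -1.0]]
force: [0.1, 0.6, -0.5]
opening: 0.574
grasp_force: 42.5
```

Call:
step_arm(series=[[0.3,0,0,0,0],[0.25,0,0,0,0],[0.25,0,0,0,0],[0.2,0,0,-15,0],[0,0,0,-35,0],[0,0,0,-40,0],[0,0,0,-20,0],[0,0,0,0,0]])

```text
clock: 31.75
eef_pos: [544.4, 133.1, 139.9]
tcp_rot: [[-0.997, -0.081, 0.006], [-0.081, 0.997, 0.002], [-0.006, 0.002, -1.0]]
force: [-0.1, 1.1, -1.1]
opening: 1.0
grasp_force: 0.0
```

Run:
```python
from lib import *
go(413.6,405,120,153)
```

```text
shift [108.4 281.6  19.8] turn 31.7 yawnow -175.3 q7 28.1
```

Call:
step_arm(series=[[0,12,33,0,0],[0,16,41,0,0],[0,16,41,0,0],[0,16,41,0,0],[0,16,41,0,0],[0,16,41,0,0],[0,16,41,0,4],[0,0,0,10,7]])

```text
clock: 32.55
eef_pos: [407.1, 409.5, 127.7]
tcp_rot: [[-0.995, 0.105, -0.003], [0.105, 0.994, 0.009], [0.004, 0.009, -1.0]]
force: [-1.0, 1.1, 0.3]
opening: 0.998
grasp_force: 0.0
```

Call:
step_arm(series=[[0,0,0,0,7],[0,0,0,10,7],[0,0,0,0,6.7],[0,0,0,0,0],[0,0,0,0,0]])

```text
clock: 33.05
eef_pos: [412.2, 400.8, 116.2]
tcp_rot: [[-0.892, 0.452, -0.0], [0.452, 0.892, -0.001], [-0.0, -0.001, -1.0]]
force: [-0.3, -0.5, 0.9]
opening: 1.003
grasp_force: 0.0
```

Run:
```python
from lib import *
C,im=shot('wrist'); s=env.state(); print(s['eef_pos'],s['clock']); shells(C,im); go(413.6,405,14,153)
```

```text
[412.3 400.9 116.4] 33.1
shell [326.8 200.7] 6655 [414.2 405.2 151.4] 0.035
shift [  0.7   4.3 102.4] turn 0.1 yawnow 153.1 q7 -27.9
```

Call:
step_arm(series=[[0,0.5,4.5,30,1.7],[0,0,0,40,0],[0,0,0,32,0],[0,0,0,0,0],[0,0,0,0,0],[1,0,0,0,0],[1,0,0,0,0],[1,0,0,0,0]])

```text
clock: 33.9
eef_pos: [414.7, 406.1, 16.5]
tcp_rot: [[-0.877, 0.481, 0.002], [0.481, 0.877, 0.002], [-0.001, 0.003, -1.0]]
force: [-0.2, -1.3, 3.0]
opening: 0.574
grasp_force: 41.8
```

Call:
step_arm(series=[[1,0,0,0,0],[1,0,0,0,0],[1,0,0,0,0],[1,0,0,0,0],[1,0,0,0,0]])

```text
clock: 34.4
eef_pos: [414.7, 406.1, 16.5]
tcp_rot: [[-0.877, 0.481, 0.002], [0.481, 0.877, 0.002], [-0.001, 0.003, -1.0]]
force: [-0.8, -0.6, 5.6]
opening: 0.575
grasp_force: 42.0
```

Run:
```python
from lib import *
s=env.state();print(s['eef_pos']);go(414.2,405.2,14,151.4)
```

```text
[414.7 406.1  16.5]
shift [ 0.  -1.1  2.5] turn -0.1 yawnow 151.3 q7 -36.8
```

Call:
step_arm(series=[[1,0,0,-15,0],[1,0,0,-30,0],[1,0,0,-35,0],[1,0,0,-20,0],[1,0,0,0,0]])

```text
clock: 34.9
eef_pos: [415.1, 407.4, 119.0]
tcp_rot: [[-0.877, 0.481, 0.004], [0.481, 0.877, 0.006], [-0.001, 0.007, -1.0]]
force: [0.2, -0.6, -1.0]
opening: 0.569
grasp_force: 41.7
```

Run:
```python
from lib import *
s=env.state();print(s['eef_pos'],s['opening'],s['grasp_force'])
go(461.4,125.7,90,4.6)
```

```text
[415.1 407.4 119. ] 0.5691009123167864 41.73932433128357
shift [-176.  -224.9   27.7] turn -33.3 yawnow 151.3 q7 -29.2
```

Call:
step_arm(series=[[1,-20,-25,0,0],[1,-26,-33,0,0],[1,-26,-33,0,0],[1,-26,-33,0,0],[1,-26,-33,0,0],[1,-26,-33,0,0],[1,-26,-35,0,-4],[1,0,0,0,-7]])

```text
clock: 35.7
eef_pos: [459.9, 114.2, 113.8]
tcp_rot: [[-0.951, 0.31, -0.003], [0.31, 0.951, -0.01], [-0.0, -0.01, -1.0]]
force: [-0.0, -0.3, -1.5]
opening: 0.57
grasp_force: 41.8
```

Call:
step_arm(series=[[1,0,0,0,-7.5],[1,0,0,10,-7.5],[1,0,0,15,-7.3],[1,0,0,0,0],[1,0,0,0,0],[1,0,0,0,0]])

```text
clock: 36.3
eef_pos: [460.3, 123.6, 90.4]
tcp_rot: [[-0.997, -0.078, 0.001], [-0.078, 0.997, 0.0], [-0.001, 0.0, -1.0]]
force: [-0.5, -0.8, 0.1]
opening: 0.573
grasp_force: 41.8
```

Run:
```python
from lib import *
C,im=shot('wrist','w9');s=env.state();print(s['eef_pos'],s['opening'],s['grasp_force'])
screws(C,im,506.6,87.2,4.6)
go(461.4,125.7,28.5,4.6)
```

```text
[460.4 123.6  90.4] 0.5710907466778179 41.75976276397705
screw [148.5 176.3] 113 [-70.6 -76.4]
screw [254.5 176.6] 72 [-70.2  -4.2]
screw [266.5 176.1] 69 [-70.6   3.9]
screw [372.6 176. ] 74 [-70.5  76.2]
screw [187.4 283.9] 105 [ 12.4 -60.1]
screw [218.5 282.7] 15 [ 11.4 -36.5]
screw [246.7 285.3] 38 [ 13.7 -15.3]
screw [200. 293.] 85 [ 20.3 -51.4]
screw [188.5 297.8] 34 [ 24.5 -60.7]
screw [300.8 339.4] 98 [62.8 24.6]
screw [330.4 342.4] 347 [65.7 48.4]
screw [198.1 363.1] 131 [ 86.  -60.2]
shift [-1.1  2.  61.9] turn -0.1 yawnow -175.5 q7 11.4
```

Carrier unmoved (screws symmetric to 0.2 mm).

Call:
step_arm(series=[[1,-1,2,20,0],[1,0,0,22,0],[1,0,0,0,0],[1,0,0,0,0]])

```text
clock: 36.75
eef_pos: [460.9, 125.7, 48.3]
tcp_rot: [[-0.997, -0.079, 0.0], [-0.079, 0.997, -0.0], [0.0, -0.0, -1.0]]
force: [0.2, 0.1, -0.7]
opening: 0.575
grasp_force: 41.8
```

Run:
```python
from lib import *
go(461.4,125.7,28.5,4.6)
```

```text
shift [-0.5 -0.  19.8] turn -0.0 yawnow -175.4 q7 4.8
```

Call:
step_arm(series=[[1,-0.5,0,7,0],[1,0,0,6,0],[1,0,0,6.5,0],[1,0,0,0,0],[1,0,0,0,0]])

```text
clock: 37.25
eef_pos: [461.6, 125.6, 28.2]
tcp_rot: [[-0.997, -0.08, 0.0], [-0.08, 0.997, 0.0], [-0.0, 0.0, -1.0]]
force: [0.9, 0.1, -0.4]
opening: 0.574
grasp_force: 42.5
```

Run:
```python
from lib import *
s=env.state(); print(s['eef_pos'],s['force']); go(384.8,271,120,158)
```

```text
[461.6 125.6  28.2] [ 0.9  0.1 -0.4]
shift [ 65.  151.  -91.8] turn 26.6 yawnow -175.4 q7 1.4
```

Call:
step_arm(series=[[0.3,0,0,0,0],[0.25,0,0,0,0],[0.25,0,0,0,0],[0.2,0,0,-15,0],[0,0,0,-35,0],[0,0,0,-40,0],[0,5,20,0,0],[0,15,35,0,0]])

```text
clock: 38.05
eef_pos: [439.2, 176.9, 119.0]
tcp_rot: [[-0.997, -0.072, 0.003], [-0.072, 0.997, -0.001], [-0.003, -0.001, -1.0]]
force: [0.3, 1.0, -0.4]
opening: 0.995
grasp_force: 0.0
```

Call:
step_arm(series=[[0,15,35,0,0],[0,15,35,0,0],[0,15,26,0,6],[0,0,0,0,7],[0,0,0,0,7],[0,0,0,0,6.6],[0,0,0,0,0],[0,0,0,0,0]])

```text
clock: 38.85
eef_pos: [384.6, 270.8, 118.3]
tcp_rot: [[-0.928, 0.373, 0.0], [0.373, 0.928, -0.0], [-0.0, -0.0, -1.0]]
force: [0.1, -0.2, -0.7]
opening: 0.999
grasp_force: 0.0
```

Run:
```python
from lib import *
C,im=shot('wrist'); s=env.state(); print(s['eef_pos'],s['clock']); shells(C,im); go(384.8,271,14,158)
```

```text
[384.7 270.8 118.3] 38.9
shell [320.8 199.6] 6549 [384.5 271.  157.3] 0.035
shift [ -0.1   0.2 104.3] turn 0.1 yawnow 158.1 q7 -26.6
```

Call:
step_arm(series=[[0,0,0,30,0.8],[0,0,0,40,0],[0,0,0,33,0],[0,0,0,0,0],[0,0,0,0,0],[1,0,0,0,0],[1,0,0,0,0],[1,0,0,0,0]])

```text
clock: 39.7
eef_pos: [385.4, 271.3, 16.7]
tcp_rot: [[-0.921, 0.388, 0.002], [0.388, 0.921, 0.002], [-0.001, 0.002, -1.0]]
force: [0.4, 0.3, 5.2]
opening: 0.573
grasp_force: 40.4
```

Call:
step_arm(series=[[1,0,0,0,0],[1,0,0,0,0],[1,0,0,0,0],[1,0,0,0,0],[1,0,0,0,0]])

```text
clock: 40.2
eef_pos: [385.4, 271.3, 16.7]
tcp_rot: [[-0.921, 0.388, 0.002], [0.388, 0.921, 0.001], [-0.001, 0.002, -1.0]]
force: [-0.7, -1.9, 7.1]
opening: 0.577
grasp_force: 41.0
```

Run:
```python
from lib import *
s=env.state();print(s['eef_pos']);go(384.5,271,14,157.3)
```

```text
[385.4 271.3  16.7]
shift [ 0.7 -0.6  2.7] turn -0.2 yawnow 157.1 q7 -46.8
```

Call:
step_arm(series=[[1,0,0,-15,0],[1,0,0,-30,0],[1,0,0,-35,0],[1,0,0,-20,0],[1,0,0,0,0]])

```text
clock: 40.7
eef_pos: [386.0, 271.9, 118.2]
tcp_rot: [[-0.921, 0.389, 0.004], [0.389, 0.921, 0.004], [-0.002, 0.005, -1.0]]
force: [0.0, 0.4, -1.1]
opening: 0.574
grasp_force: 42.4
```

Run:
```python
from lib import *
s=env.state();print(s['eef_pos'],s['opening'],s['grasp_force'])
go(468.1,42,90,4.6)
```

```text
[386.  271.9 118.2] 0.5742407833124896 42.39612400531769
shift [-165.  -180.    27.7] turn -27.5 yawnow 157.1 q7 -26.8
```

Call:
step_arm(series=[[1,-20,-22,0,0],[1,-29,-31,0,0],[1,-29,-31,0,0],[1,-29,-32,0,0],[1,-29,-32,0,0],[1,-29,-32,0,0],[1,0,0,0,-5],[1,0,0,0,-7]])

```text
clock: 41.5
eef_pos: [466.9, 38.5, 114.7]
tcp_rot: [[-0.982, 0.188, -0.001], [0.188, 0.982, -0.001], [0.0, -0.001, -1.0]]
force: [-0.1, 1.0, -0.3]
opening: 0.566
grasp_force: 42.3
```

Call:
step_arm(series=[[1,0,0,0,-7.5],[1,0,0,10,-8],[1,0,0,15,0],[1,0,0,0,0],[1,0,0,0,0],[1,0,0,0,0]])

```text
clock: 42.1
eef_pos: [467.0, 41.1, 90.7]
tcp_rot: [[-0.997, -0.081, 0.001], [-0.081, 0.997, -0.0], [-0.001, -0.0, -1.0]]
force: [0.4, -0.6, -0.3]
opening: 0.57
grasp_force: 42.3
```

Run:
```python
from lib import *
C,im=shot('wrist','w10');s=env.state();print(s['eef_pos'],s['opening'],s['grasp_force'])
screws(C,im,506.6,87.2,4.6)
go(468.8,42,28.7,4.6)
```

```text
[467.1  41.1  90.8] 0.5734171661508571 42.294652462005615
screw [270.8 173.6] 74 [-72. -76.]
screw [475.5 186.6] 181 [-63.2  64.7]
screw [464.9 260.1] 150 [-7.3 64.6]
screw [460.9 270. ] 106 [ 0.9 62.7]
screw [453.  281.2] 195 [10.3 58. ]
screw [425.9 282.5] 41 [11.5 37.6]
screw [444.3 292.4] 104 [20.  52.4]
screw [454.9 297.7] 26 [24.5 61.1]
screw [321.9 341.1] 434 [ 64.8 -40.8]
screw [445.3 363.5] 108 [86.7 60.7]
shift [-1.7  0.8 62.1] turn 0.1 yawnow -175.3 q7 20.9
```

View pics/w10.png

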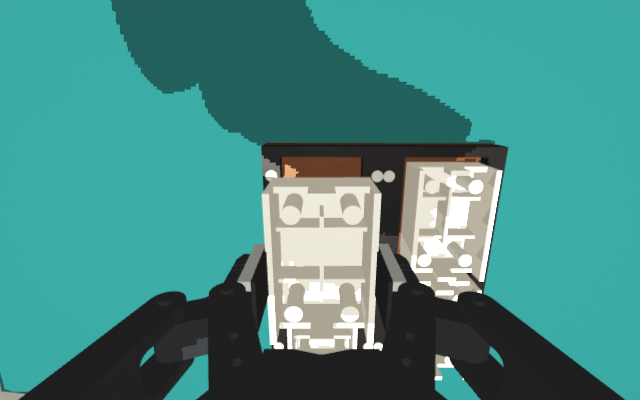

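w10 shows the moulding (322,260) above the last pocket (near edge visible 283–362 at row 158). Moulding C is seated at (445,215), and the carrier screws are at (377,176) and (389,176).

Call:
step_arm(series=[[1,-1.7,1,20,0],[1,0,0,22,0],[1,0,0,0,0],[1,0,0,0,0]])

```text
clock: 42.55
eef_pos: [468.5, 42.3, 48.8]
tcp_rot: [[-0.997, -0.082, -0.0], [-0.082, 0.997, -0.0], [0.0, -0.0, -1.0]]
force: [0.2, -0.2, -0.2]
opening: 0.575
grasp_force: 42.3
```

Run:
```python
from lib import *
go(468.8,42,28.7,4.6)
```

```text
shift [-0.3 -0.3 20.1] turn 0.1 yawnow -175.3 q7 13.9
```

Call:
step_arm(series=[[1,0,0,7,0],[1,0,0,6,0],[1,0,0,7,0],[1,0,0,0,0],[1,0,0,0,0]])

```text
clock: 43.05
eef_pos: [468.7, 42.2, 28.2]
tcp_rot: [[-0.997, -0.081, 0.0], [-0.081, 0.997, 0.0], [-0.0, -0.0, -1.0]]
force: [0.3, 0.2, 0.3]
opening: 0.572
grasp_force: 43.5
```

Call:
step_arm(series=[[0.3,0,0,0,0],[0.25,0,0,0,0],[0.25,0,0,0,0],[0.2,0,0,-15,0],[0,0,0,-35,0],[0,0,0,-40,0],[0,0,0,-45,0],[0,0,0,-45,0]])

```text
clock: 43.85
eef_pos: [467.7, 42.1, 209.8]
tcp_rot: [[-0.997, -0.082, -0.001], [-0.082, 0.997, -0.0], [0.001, 0.0, -1.0]]
force: [1.4, -0.4, -0.4]
opening: 0.999
grasp_force: 0.0
```

Call:
step_arm(series=[[0,-40,-20,-40,0],[0,-40,-20,-20,0],[0,-20,-20,0,0],[0,0,0,0,0],[0,0,0,0,0]])

```text
clock: 44.35
eef_pos: [565.4, -7.0, 261.0]
tcp_rot: [[-0.997, -0.081, -0.002], [-0.081, 0.997, 0.0], [0.002, 0.0, -1.0]]
force: [-0.3, 0.6, 0.4]
opening: 0.998
grasp_force: 0.0
```

Run:
```python
from lib import *
C,im=shot('wrist','w11'); s=env.state(); print(s['eef_pos'],s['q'])
```

```text
[564.9  -6.2 261.1] [ 26.8  41.7 -55.9  96.9  38.2  62.7  53.8]
```

View pics/w11.png

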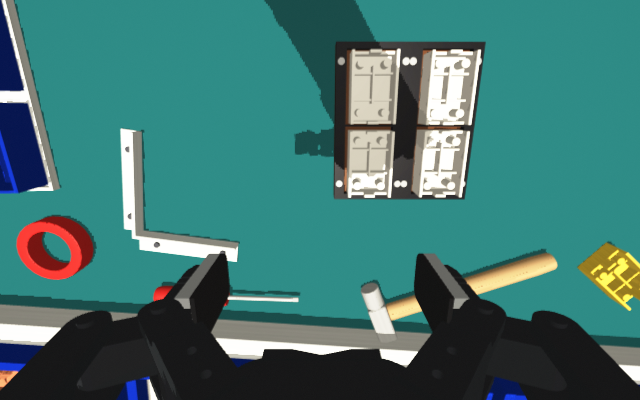

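w11 shows all four mouldings seated in the carrier at (372,85), (449,85), (369,160), (440,160). The stops' L is at (120–240, 128–262). A crop will give the inner faces.

Run:
```python
import cv2
im=cv2.imread('pics/w11.png'); cv2.imwrite('pics/w11c.png',cv2.resize(im[120:270,110:250],None,fx=4,fy=4,interpolation=cv2.INTER_NEAREST))
```

```text
(no output)
```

View pics/w11c.png

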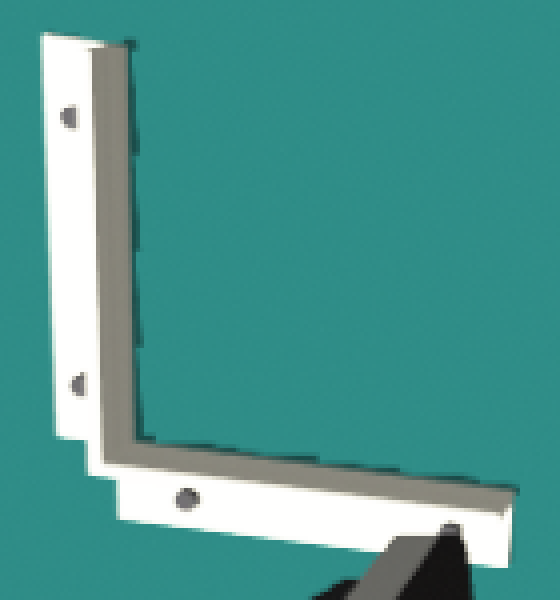

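Run:
```python
from lib import *
C=cam('wrist'); im=cv2.imread('pics/w11.png')
uv=np.array([[126,45],[133,440],[515,488]])/4+[110-.4,120-.4]
P=unproj(C,uv,0); print(P)
a,b=P[0]-P[1],P[2]-P[1]
print('end stop len %.1f yaw %.2f; fence len %.1f yaw %.2f'%(np.linalg.norm(a),np.degrees(np.arctan2(-a[1],-a[0])),np.linalg.norm(b),np.degrees(np.arctan2(-b[0],b[1]))))
m=(im.max(2)>0)
# carrier bottom/top via screws
screws(C,im,506.6,87.2,4.6)
```

```text
[[ 539.4 -233.5    0. ]
 [ 672.9 -241.2    0. ]
 [ 679.9 -110.7    0. ]]
end stop len 133.8 yaw -3.33; fence len 130.7 yaw -3.06
screw [397.8  59.2] 68 [-73.7 -11.7]
screw [389.4  52.3] 37 [-80.6 -21.5]
screw [460.7  52.2] 82 [-81.   57.5]
screw [474.4  85.7] 245 [-46.1  77.5]
screw [409.3  60.9] 84 [-71.9   1.3]
screw [380.3  87.4] 378 [-43.9 -29.6]
screw [464.  164.3] 202 [44.2 77.3]
screw [363.4 137.8] 244 [ 12.7 -46.5]
screw [383.1 166.8] 16 [ 47.5 -21. ]
screw [389.8 181.8] 96 [ 66.4 -11.6]
screw [338.5 183.5] 32 [ 68.7 -75.2]
screw [400.2 183.5] 62 [68.5  1.3]
screw [444.6 194. ] 65 [81.7 58. ]
```

Stops corner about (673,-241), yaw about -3.2°. The carrier's target centre is about (587.6,-154.3). Plan: open fingers push the left side (-y, turning 7.8°), then the near side (+x), then snug up both. First the approach beside the left face.

Run:
```python
from lib import *
s=env.state(); print(s['eef_pos']); go(497,205,120,4.6)
```

```text
[564.9  -6.2 261.1]
shift [ 50.  216.  141.3] turn 0.1 yawnow -175.3 q7 53.8
```

Call:
step_arm(series=[[0.3,8,35,0,0],[0.3,10,45,0,0],[0.3,10,45,0,0],[0.3,10,45,20,0],[0.3,12,46,40,0],[0.3,0,0,40,8.5],[0.3,0,0,40,8.5],[0.3,0,0,0,8.5]])

```text
clock: 45.2
eef_pos: [497.0, 193.9, 125.0]
tcp_rot: [[-0.934, 0.358, -0.009], [0.358, 0.934, -0.005], [0.007, -0.008, -1.0]]
force: [-0.9, -0.8, 0.6]
opening: 0.697
grasp_force: 0.0
```

Call:
step_arm(series=[[0.3,0,0,0,8.5],[0.3,0,0,0,8.5],[0.3,0,0,0,8.5],[0.3,0,0,0,8.5],[0.3,0,0,0,8.5],[0.3,0,0,0,8.5],[0.3,0,0,0,8.5],[0.3,0,0,0,5]])

```text
clock: 46.0
eef_pos: [499.9, 196.3, 129.6]
tcp_rot: [[-0.079, 0.997, -0.002], [0.997, 0.079, 0.0], [0.0, -0.002, -1.0]]
force: [0.7, -0.0, 0.6]
opening: 0.7
grasp_force: 0.0
```

Call:
step_arm(series=[[0.3,0,0,0,0],[0.3,0,0,0,0]])

```text
clock: 46.2
eef_pos: [500.7, 196.0, 129.6]
tcp_rot: [[-0.085, 0.996, -0.001], [0.996, 0.085, -0.0], [0.0, -0.001, -1.0]]
force: [0.1, -0.3, 1.0]
opening: 0.7
grasp_force: 0.0
```

Run:
```python
from lib import *
s=env.state(); print(s['eef_pos'],s['opening'],s['q']); go(497,203,4,94.6)
C,im=shot('wrist','w12'); go(497,203,4,94.6)
H=cv2.cvtColor(im,cv2.COLOR_BGR2HSV)
carrier(C,im)
```

```text
[500.7 196.  129.6] 0.7004643166735344 [-12.8  42.9 -22.4 109.7  28.5  33.  -49.3]
shift [  7.3  -3.  125.6] turn 0.3 yawnow 94.9 q7 -49.3
shift [  7.5  -3.3 125.5] turn 0.2 yawnow 94.8 q7 -49.3
```

View pics/w12.png

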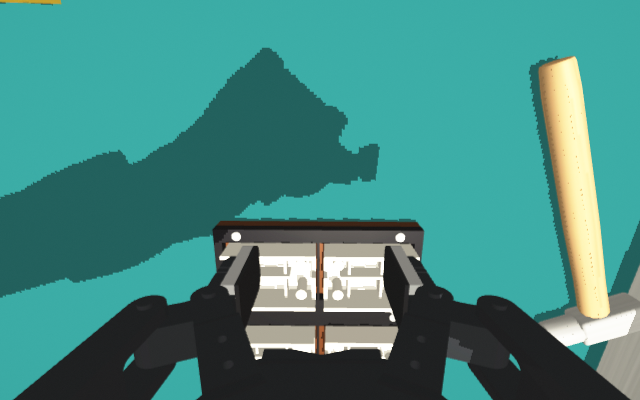

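w12 shows the fingers hovering by the carrier's left face. Its bottom edge is at row 221, cols 222–420, with screws at (236,237) and (400,238); the way down outside it is free.

Run:
```python
from lib import *
C=cam('wrist'); a=unproj(C,[(236,237.5),(400,238)],22)[:,:2]; print(a)
d=a[1]-a[0]; m=a.mean(0); yaw=np.degrees(np.arctan2(d[1],d[0])); n=np.array([-d[1],d[0]])/np.linalg.norm(d)
print('len',np.linalg.norm(d),'yaw',yaw,'centre',m-76.3*n,'face',m+5.7*n)
p=m+(5.7+11+12)*n; go(*p,4,yaw+90)
```

```text
[[430.5 155.6]
 [570.4 167.2]]
len 140.43806374563874 yaw 4.731900778704789 centre [506.7  85.3] face [500.  167.1]
shift [ -5.6  -3.3 125.5] turn 0.1 yawnow 94.8 q7 -49.3
```

Call:
step_arm(series=[[0.3,0,-3,35,0],[0.3,0,0,40,0],[0.3,0,0,30,0],[0.3,0,0,15,0],[0.3,0,0,6,0],[0.3,0,0,0,0],[0.3,0,0,0,0]])

```text
clock: 46.95
eef_pos: [499.2, 195.5, 4.2]
tcp_rot: [[-0.082, 0.997, 0.001], [0.997, 0.082, 0.001], [0.001, 0.001, -1.0]]
force: [0.0, 1.1, 0.3]
opening: 0.701
grasp_force: 0.0
```

Call:
step_arm(series=[[0.3,-6,0,0,0],[0.3,-6,0,0,0],[0.3,-5,0,0,0],[0.3,-4,0,0,0],[0.3,-4,0,0,0],[0.3,0,0,0,0]])

```text
clock: 47.55
eef_pos: [501.5, 172.5, 4.2]
tcp_rot: [[-0.082, 0.997, 0.002], [0.997, 0.082, 0.004], [0.004, 0.002, -1.0]]
force: [-0.5, 4.7, 2.7]
opening: 0.701
grasp_force: 2.3
```

Call:
step_arm(series=[[0.3,-10,-0.8,0,0.4],[0.3,-10,-0.8,0,0.5],[0.3,-10,-0.8,0,0.5],[0.3,-10,-0.7,0,0.5],[0.3,-10,-0.7,0,0.5],[0.3,-10,-0.5,0,0.5],[0.3,-10,-0.5,0,0.5],[0.3,-10,-0.4,0,0.5]])

```text
clock: 48.35
eef_pos: [501.4, 92.9, 4.1]
tcp_rot: [[-0.016, 1.0, 0.004], [1.0, 0.016, 0.005], [0.005, 0.004, -1.0]]
force: [1.0, 5.3, 2.7]
opening: 0.699
grasp_force: 3.1
```

```bash
cat >> lib.py <<'E'
def lscrews(save=None):
    C,im=shot('wrist',save); g=(im.min(2)>150).astype(np.uint8)
    for ce,p in comps(g,15,160):
        if 225<ce[1]<250: print('scr',ce,len(p)//4,unproj(C,[ce],22)[0,:2])
E
python3 - <<'E'
from lib import *
s=env.state(); print(s['eef_pos'],s['force'])
lscrews('w13')
E
```

```text
[501.4  92.9   4.1] [1.  5.3 2.7]
```

Call:
step_arm(series=[[0.3,-10,-0.2,0,0.5],[0.3,-10,0,0,0.5],[0.3,-10,0,0,0.5],[0.3,-10,0.1,0,0.5],[0.3,-10,0.2,0,0.5],[0.3,-10,0.3,0,0.5],[0.3,-10,0.4,0,0.5],[0.3,-10,0.5,0,0.5]])

```text
clock: 49.2
eef_pos: [501.0, 12.8, 4.0]
tcp_rot: [[0.054, 0.999, 0.003], [0.999, -0.054, 0.005], [0.005, 0.003, -1.0]]
force: [2.3, 6.8, 4.2]
opening: 0.701
grasp_force: 3.5
```

```bash
cat >> lib.py <<'E'
def topcarrier(save=None):
    C,im=shot('top',save); H,S,V=[x.astype(int) for x in cv2.split(cv2.cvtColor(im,cv2.COLOR_BGR2HSV))]
    m=((V<75)&(S<110)|((H<16)&(S>80)&(V<140))).astype(np.uint8)
    m[:,:250]=0; m[:,425:]=0; m[:125]=0; m[260:]=0
    n,l,st,ce=cv2.connectedComponentsWithStats(m); 
    for i in range(1,n):
        if st[i,4]>60: print(st[i],ce[i])
    return C,im,m
E
python3 - <<'E'
from lib import *
s=env.state(); print(s['eef_pos'],s['force'])
topcarrier('t1')
E
```

```text
[501.   12.8   4. ] [2.3 6.8 4.2]
[291 165  18  95 338] [298.4 213.9]
[310 194  30  13  85] [326.  202.9]
```

Call:
step_arm(series=[[0.3,-10,0.5,0,0],[0.3,-10,0.5,0,0],[0.3,-10,0.5,0,0],[0.3,-10,0.5,0,0],[0.3,-10,0.5,0,0.1],[0.3,-6,0.3,0,0],[0.3,-3,0,0,0],[0.3,0,0,0,0]])

```text
clock: 50.05
eef_pos: [499.8, -47.5, 3.9]
tcp_rot: [[0.057, 0.998, 0.002], [0.998, -0.057, 0.003], [0.003, 0.001, -1.0]]
force: [0.4, 4.0, 3.5]
opening: 0.699
grasp_force: 2.4
```

Call:
step_arm(series=[[0.3,6,0,0,0],[0.3,15,0,0,0],[0.3,15,0,-20,0],[0.3,0,0,-40,0],[0,0,0,-50,0],[0,0,0,-50,0],[0,0,0,-50,0],[0,0,0,-40,0]])

```text
clock: 50.85
eef_pos: [500.5, -13.9, 255.9]
tcp_rot: [[0.059, 0.998, -0.001], [0.998, -0.059, -0.002], [-0.002, -0.001, -1.0]]
force: [1.8, -1.2, -0.1]
opening: 1.0
grasp_force: 0.0
```

Run:
```python
from lib import *
s=env.state(); print(s['eef_pos'],s['force'],s['q']); go(390,-140,200,176.8)
```

```text
[500.5 -13.9 255.9] [ 1.8 -1.2 -0.1] [ 17.9  31.  -33.9 108.3  23.   47.6 -31.4]
shift [-132.3 -102.8   56.2] turn 89.8 yawnow 86.6 q7 -31.4
```

Call:
step_arm(series=[[0,-30,-20,0,0],[0,-35,-28,0,0],[0,-35,-28,0,0],[0,-32,-26,0,0],[0,0,0,0,8.5],[0,0,0,0,8.5],[0,0,0,0,8.5],[0,0,0,0,8.5]])

```text
clock: 51.65
eef_pos: [390.3, -139.6, 253.2]
tcp_rot: [[0.613, 0.79, -0.003], [0.79, -0.613, -0.001], [-0.002, -0.002, -1.0]]
force: [-0.3, 0.4, -0.1]
opening: 0.997
grasp_force: 0.0
```

Call:
step_arm(series=[[0,0,0,0,8.5],[0,0,0,0,8.5],[0,0,0,0,8.5],[0,0,0,0,8.5],[0,0,0,0,8.5],[0,0,0,0,8.5],[0,0,0,0,4.8],[0,0,0,0,0]])

```text
clock: 52.45
eef_pos: [390.6, -139.1, 253.3]
tcp_rot: [[0.998, -0.056, -0.003], [-0.056, -0.998, -0.001], [-0.002, 0.001, -1.0]]
force: [-0.6, -0.5, 0.1]
opening: 0.998
grasp_force: 0.0
```

```bash
cat >> lib.py <<'E'
def dots(thr=150,amax=200,z=22):
    C,im=shot('wrist'); g=(im.min(2)>thr).astype(np.uint8)
    return C,[(ce,len(p)//4,unproj(C,[ce],z)[0,:2]) for ce,p in comps(g,8,amax)]
def fitscrews(x,y,yaw,n=3):
    """refine the carrier pose from screw heads near the predicted spots (bright round blobs)"""
    L=np.array([[a,b] for a in(-70.5,70.5) for b in(-76.3,-4,4,76.3)])
    C,im=shot('wrist'); g=cv2.cvtColor(im,cv2.COLOR_BGR2GRAY)
    for it in range(n):
        c,s=np.cos(np.radians(yaw)),np.sin(np.radians(yaw)); R=np.array([[c,-s],[s,c]])
        W=L@R.T+[x,y]; uv=proj(C,np.c_[W,np.full(8,22.)]); A=[];B=[]
        for i,(u,v) in enumerate(uv):
            if not(8<u<632 and 8<v<392): continue
            r=7; u0,v0=int(round(u)),int(round(v)); w=g[v0-r:v0+r+1,u0-r:u0+r+1].astype(float)
            best=None
            for ce,p in comps((w>max(110,w.max()*.7)).astype(np.uint8),12,150):
                if len(p)//4<100 and (best is None or np.hypot(*(ce-r))<np.hypot(*(best-r))): best=ce
            if best is not None: A.append(L[i]);B.append(unproj(C,[best+[u0-r,v0-r]],22)[0,:2])
        A,B=np.array(A),np.array(B)
        if len(A)<2: print('few',len(A)); return
        M=(A-A.mean(0)).T@(B-B.mean(0)); yaw=np.degrees(np.arctan2(M[0,1]-M[1,0],M[0,0]+M[1,1]))
        c,s=np.cos(np.radians(yaw)),np.sin(np.radians(yaw)); R=np.array([[c,-s],[s,c]])
        x,y=B.mean(0)-R@A.mean(0)
    print('screwfit n',len(A),'pose',np.array([x,y,yaw]),'res',np.abs(B-A@R.T-[x,y]).max(0)); return x,y,yaw
E
python3 - <<'E'
from lib import *
C,im=shot('wrist','w14')
s=env.state(); print(s['eef_pos'],s['q']); 
carrier(C,im); fitscrews(494,-138,-3.2)
E
```

```text
[ 390.9 -139.   253.3] [ 19.6  22.4  -9.1 122.1   6.   36.  -86.8]
carrier [317.   77.1] 23451 [237.5  -0.5] [395.5 158.5] [ 478.2 -138.4   -3.2] 0.069
screwfit n 4 pose [ 493.  -140.7   -3.5] res [0.4 3.1]
```

Call:
step_arm(series=[[0.3,-5,-6,40,0],[0.3,0,0,45,0],[0.3,0,0,45,0],[0.3,0,0,40,0],[0.3,0,0,20,0],[0.3,0,0,0,0],[0.3,0,0,0,0]])

```text
clock: 53.25
eef_pos: [389.8, -133.6, 66.4]
tcp_rot: [[0.999, -0.054, -0.004], [-0.054, -0.999, 0.002], [-0.004, -0.002, -1.0]]
force: [0.2, 0.1, 0.1]
opening: 0.701
grasp_force: 0.0
```

Run:
```python
from lib import *
s=env.state(); print(s['eef_pos'],s['q'],s['opening']); go(386,-132.4,4,-3.2); fitscrews(493,-138.4,-3.2)
```

```text
[ 389.8 -133.6   66.4] [  13.4   45.1   -1.4  132.9   22.8    2.5 -103.5] 0.7009907262489683
shift [-3.6 -0.9 62.4] turn 0.1 yawnow -3.1 q7 -103.5
few 0
```

Call:
step_arm(series=[[0.2,0,0,-40,0],[0.2,0,0,-40,-8],[0.2,0,0,-20,-8.5],[0.2,0,0,0,-8.5],[0.2,0,0,0,-8.5],[0.2,0,0,0,-8.5],[0.2,0,0,0,-8.5],[0.2,0,0,0,-8.5]])

```text
clock: 54.1
eef_pos: [390.1, -133.9, 167.9]
tcp_rot: [[0.556, 0.831, -0.002], [0.831, -0.556, 0.001], [-0.001, -0.002, -1.0]]
force: [-0.3, 0.6, -0.6]
opening: 0.803
grasp_force: 0.0
```

Call:
step_arm(series=[[0.2,0,0,0,-8.5],[0.2,0,0,0,-8.5],[0.2,0,0,0,-8.5],[0.2,0,0,0,-8.5],[0.2,0,0,0,-8.5],[0.2,0,0,0,-8.5],[0.2,0,0,0,-8.5],[0.2,0,0,0,-8.5]])

```text
clock: 54.9
eef_pos: [389.7, -134.1, 167.7]
tcp_rot: [[-0.562, 0.827, -0.004], [0.827, 0.562, -0.0], [0.002, -0.003, -1.0]]
force: [0.3, 0.5, 0.6]
opening: 0.801
grasp_force: 0.0
```

Call:
step_arm(series=[[0.2,0,0,0,-8.5],[0.2,0,0,0,-8.5],[0.2,0,0,0,-8.5],[0.2,0,0,0,-8.5],[0.2,0,0,0,-8.5],[0.2,0,0,0,-8.5],[0.2,0,0,0,0],[0.2,0,0,0,0]])

```text
clock: 55.7
eef_pos: [389.8, -133.9, 167.0]
tcp_rot: [[-0.996, 0.093, -0.004], [0.093, 0.996, 0.001], [0.004, 0.0, -1.0]]
force: [0.1, -1.3, -0.1]
opening: 0.8
grasp_force: 0.0
```

Run:
```python
from lib import *
s=env.state(); print(s['eef_pos'],s['q'],s['opening'],s['clock']); go(386,-145,100,-3.2)
```

```text
[ 389.8 -133.9  167. ] [ 49.9  43.6 -62.6 127.1  57.5  46.5  32.8] 0.8000203757601425 55.7
shift [  2.4 -11.4  67. ] turn -2.1 yawnow 174.7 q7 32.8
```

The elbow is now swung out (q6 46°), so there is ample range. Descending beside the near face.

Call:
step_arm(series=[[0.3,3,0,30,-2],[0.3,0,0,40,0],[0.3,0,0,40,0],[0.3,0,0,30,0],[0.3,0,0,15,0],[0.3,0,0,0,0],[0.3,0,0,0,0]])

```text
clock: 56.4
eef_pos: [386.5, -133.1, 11.8]
tcp_rot: [[-0.998, 0.056, -0.005], [0.056, 0.998, 0.001], [0.005, 0.001, -1.0]]
force: [0.2, 1.0, -0.5]
opening: 0.7
grasp_force: 0.0
```

Run:
```python
from lib import *
s=env.state(); print(s['eef_pos'],s['q'],s['opening'],s['force']); go(386,-133,4,-3.2)
```

```text
[ 386.5 -133.1   11.8] [ 41.4  60.9 -49.3 132.5  91.8  41.5   6. ] 0.6995065580726373 [ 0.2  1.  -0.5]
shift [0.5 0.1 7.8] turn -0.0 yawnow 176.8 q7 6.0
```

Call:
step_arm(series=[[0.3,0,0,8,0],[0.3,-4,0,0,0],[0.3,-4,0,0,0],[0.3,-6,0,0,0],[0.3,-8,0,0,0],[0.3,-10,0,0,0],[0.3,-10,0,0,0],[0.3,-10,0,0,0]])

```text
clock: 57.2
eef_pos: [434.3, -136.1, 3.3]
tcp_rot: [[-0.998, 0.054, -0.012], [0.054, 0.999, 0.001], [0.012, 0.0, -1.0]]
force: [-9.7, 0.1, 8.0]
opening: 0.7
grasp_force: 4.8
```

Call:
step_arm(series=[[0.3,-10,0,0,0],[0.3,-10,0,0,0],[0.3,-8,0,0,0],[0.3,-5,0,0,0],[0.3,0,0,0,0]])

```text
clock: 57.7
eef_pos: [469.4, -137.9, 3.1]
tcp_rot: [[-0.998, 0.055, -0.008], [0.055, 0.998, 0.001], [0.008, 0.0, -1.0]]
force: [-3.9, -0.4, 4.2]
opening: 0.702
grasp_force: 2.4
```

Run:
```python
from lib import *
s=env.state(); print(s['eef_pos'],s['q'],s['force']); 
C,im=shot('top','t2');
```

```text
[ 469.4 -137.9    3.1] [ 38.9  62.2 -48.3 118.9  78.7  42.4  22.8] [-3.9 -0.4  4.2]
```

Call:
step_arm(series=[[0.3,-4,0,0,0],[0.3,-4,0,0,0],[0.3,-3,0,0,0],[0.3,-2,0,0,0],[0.3,0,0,0,0]])

```text
clock: 58.25
eef_pos: [481.1, -138.6, 3.0]
tcp_rot: [[-0.998, 0.054, -0.01], [0.054, 0.999, 0.001], [0.01, 0.0, -1.0]]
force: [-7.0, 0.1, 5.3]
opening: 0.7
grasp_force: 3.8
```

Call:
step_arm(series=[[0.3,-1.5,0,0,0],[0.3,-1.5,0,0,0],[0.3,0,0,0,0]])

```text
clock: 58.55
eef_pos: [483.8, -138.7, 2.9]
tcp_rot: [[-0.998, 0.054, -0.011], [0.054, 0.999, 0.001], [0.011, 0.0, -1.0]]
force: [-9.1, 0.6, 6.4]
opening: 0.701
grasp_force: 4.0
```

Call:
step_arm(series=[[0.3,-1,0,0,0],[0.3,-1,0,0,0],[0.3,0,0,0,0]])

```text
clock: 58.85
eef_pos: [485.7, -138.9, 2.9]
tcp_rot: [[-0.998, 0.054, -0.011], [0.054, 0.999, 0.001], [0.011, 0.0, -1.0]]
force: [-8.0, 0.4, 5.3]
opening: 0.695
grasp_force: 4.2
```

Call:
step_arm(series=[[0.3,-1,0,0,0],[0.3,-1,0,0,0],[0.3,-1,0,0,0],[0.3,0,0,0,0]])

```text
clock: 59.25
eef_pos: [488.7, -139.0, 2.9]
tcp_rot: [[-0.998, 0.054, -0.011], [0.054, 0.999, 0.001], [0.011, 0.0, -1.0]]
force: [-7.8, -0.9, 6.0]
opening: 0.698
grasp_force: 4.2
```

Call:
step_arm(series=[[0.3,-1,0,0,0],[0.3,-1,0,0,0],[0.3,0,0,0,0]])

```text
clock: 59.55
eef_pos: [488.6, -139.0, 2.8]
tcp_rot: [[-0.998, 0.054, -0.014], [0.054, 0.999, 0.0], [0.014, -0.0, -1.0]]
force: [-12.5, 1.5, 9.1]
opening: 0.699
grasp_force: 6.1
```

Call:
step_arm(series=[[0.3,-1,0,0,0],[0.3,-1,0,0,0],[0.3,0,0,0,0]])

```text
clock: 59.85
eef_pos: [488.6, -139.1, 2.7]
tcp_rot: [[-0.998, 0.054, -0.018], [0.054, 0.999, 0.0], [0.018, -0.001, -1.0]]
force: [-16.2, 1.0, 12.0]
opening: 0.702
grasp_force: 8.0
```

Call:
step_arm(series=[[0.3,8,0,0,0],[0.3,15,0,-10,0],[0.3,10,0,-40,0],[0.3,0,0,-45,0],[0.3,0,20,-20,0],[0.3,-20,40,0,8],[0.3,0,0,0,8.5],[0.3,0,0,0,8.5]])

```text
clock: 60.65
eef_pos: [488.9, -76.9, 118.9]
tcp_rot: [[-0.88, 0.475, -0.001], [0.475, 0.88, 0.003], [0.002, 0.002, -1.0]]
force: [-0.7, -0.6, 0.5]
opening: 0.702
grasp_force: 0.0
```

Call:
step_arm(series=[[0.3,0,0,0,8.5],[0.3,0,0,0,8.5],[0.3,0,0,0,8.5],[0.3,0,0,0,8.5],[0.3,0,0,0,8.5],[0.3,0,0,0,8.5],[0.3,0,0,0,8.5],[0.3,0,0,0,5.5]])

```text
clock: 61.45
eef_pos: [488.2, -78.4, 118.5]
tcp_rot: [[0.059, 0.998, -0.002], [0.998, -0.059, 0.002], [0.002, -0.002, -1.0]]
force: [-0.5, -0.1, -0.3]
opening: 0.698
grasp_force: 0.0
```

Run:
```python
from lib import *
s=env.state(); print(s['eef_pos'],s['q'],s['force'],s['clock']); go(594,-38,110,86.8)
```

```text
[488.2 -78.4 118.5] [ 25.4  44.4 -35.6 116.9  46.7  33.8 -46.5] [-0.5 -0.1 -0.3] 61.45
shift [ 46.6 103.2   8.4] turn -0.2 yawnow 86.6 q7 -46.5
```

Call:
step_arm(series=[[0.3,16,34,0,0],[0.3,16,35,0,0],[0.3,15,34,0,-0.2],[0.3,0,0,0,0],[0.3,0,0,30,0],[0.3,0,0,40,0],[0.3,0,0,30,0],[0.3,0,0,0,0]])

```text
clock: 62.25
eef_pos: [588.8, -38.0, 14.2]
tcp_rot: [[0.051, 0.999, -0.011], [0.999, -0.051, 0.001], [-0.0, -0.011, -1.0]]
force: [-1.3, -0.7, 0.2]
opening: 0.702
grasp_force: 0.0
```

Run:
```python
from lib import *
s=env.state(); print(s['eef_pos'],s['q'],s['force'],s['clock']); go(594,-38,4,86.8)
```

```text
[588.8 -38.   14.2] [ 16.7  58.4 -31.3 101.8  49.7  35.4 -48.1] [-1.3 -0.7  0.2] 62.25
shift [ 0.2  5.3 10.2] turn 0.3 yawnow 87.1 q7 -48.1
```

Call:
step_arm(series=[[0.3,0,3,10,0],[0.3,-5,0,0,0],[0.3,-5,0,0,0],[0.3,-5,0,0,0],[0.3,-3,0,0,0],[0.3,-2,0,0,0],[0.3,-2,0,0,0],[0.3,0,0,0,0]])

```text
clock: 63.05
eef_pos: [594.4, -55.3, 8.6]
tcp_rot: [[0.05, 0.999, -0.002], [0.999, -0.05, 0.008], [0.008, -0.003, -1.0]]
force: [0.0, 6.9, 2.3]
opening: 0.699
grasp_force: 3.4
```

Call:
step_arm(series=[[0.3,-1,0,0,0],[0.3,-1,0,0,0],[0.3,0,0,0,0]])

```text
clock: 63.35
eef_pos: [594.3, -56.9, 8.6]
tcp_rot: [[0.049, 0.999, -0.002], [0.999, -0.049, 0.008], [0.008, -0.003, -1.0]]
force: [-1.6, 7.1, 2.8]
opening: 0.699
grasp_force: 3.6
```

Call:
step_arm(series=[[0.3,-1,0,0,0],[0.3,-1,0,0,0],[0.3,0,0,0,0]])

```text
clock: 63.65
eef_pos: [594.2, -58.8, 8.7]
tcp_rot: [[0.049, 0.999, -0.002], [0.999, -0.049, 0.008], [0.008, -0.003, -1.0]]
force: [-1.1, 7.4, 3.4]
opening: 0.701
grasp_force: 3.6
```

Call:
step_arm(series=[[0.3,-1,0,0,0.2],[0.3,-1,0,0,0],[0.3,-1,0,0,0],[0.3,-1,0,0,0],[0.3,0,0,0,0]])

```text
clock: 64.15
eef_pos: [594.3, -63.1, 8.6]
tcp_rot: [[0.053, 0.999, -0.002], [0.999, -0.053, 0.008], [0.008, -0.002, -1.0]]
force: [-0.6, 7.6, 2.3]
opening: 0.701
grasp_force: 3.5
```

Call:
step_arm(series=[[0.3,-1,0,0,0],[0.3,-1,0,0,0],[0.3,0,0,0,0]])

```text
clock: 64.45
eef_pos: [594.3, -63.1, 8.7]
tcp_rot: [[0.052, 0.999, -0.001], [0.999, -0.052, 0.011], [0.011, -0.002, -1.0]]
force: [-0.6, 9.7, 1.3]
opening: 0.702
grasp_force: 4.9
```

Call:
step_arm(series=[[0.3,-1,0,0,0],[0.3,-1,0,0,0],[0.3,0,0,0,0]])

```text
clock: 64.75
eef_pos: [594.3, -63.1, 8.7]
tcp_rot: [[0.051, 0.999, -0.001], [0.999, -0.051, 0.014], [0.014, -0.002, -1.0]]
force: [-1.2, 13.6, 1.0]
opening: 0.7
grasp_force: 6.2
```

Call:
step_arm(series=[[0.3,8,0,0,0],[0.3,15,0,-10,0],[0.3,10,0,-40,0],[0.3,0,-20,-45,0],[0.3,-10,-40,-20,0],[0.3,-15,-40,0,0],[0.3,-15,-30,0,-8],[0.3,0,0,0,-8.5]])

```text
clock: 65.55
eef_pos: [457.8, -74.8, 123.8]
tcp_rot: [[-0.236, 0.972, -0.01], [0.972, 0.236, -0.005], [-0.002, -0.011, -1.0]]
force: [0.9, 0.6, -0.5]
opening: 0.701
grasp_force: 0.0
```

Call:
step_arm(series=[[0.3,0,0,0,-8.5],[0.3,0,0,0,-8.5],[0.3,0,0,0,-8.5],[0.3,0,0,0,-8.5],[0.3,0,0,0,-8.5],[0.3,0,0,0,-8.5],[0.3,0,0,0,-8.5],[0.3,0,0,0,-8.5]])

```text
clock: 66.35
eef_pos: [463.8, -71.9, 123.8]
tcp_rot: [[-0.989, 0.145, -0.004], [0.145, 0.989, -0.0], [0.004, -0.001, -1.0]]
force: [0.4, -0.9, -0.0]
opening: 0.697
grasp_force: 0.0
```

Call:
step_arm(series=[[0.3,0,0,0,-5],[0.3,0,0,0,0],[0.3,0,0,0,0]])

```text
clock: 66.65
eef_pos: [463.7, -71.6, 123.4]
tcp_rot: [[-0.998, 0.066, -0.004], [0.066, 0.998, 0.001], [0.004, 0.0, -1.0]]
force: [1.0, -0.1, 0.4]
opening: 0.702
grasp_force: 0.0
```

Run:
```python
from lib import *
s=env.state(); print(s['eef_pos'],s['q'],s['force'],s['clock']); go(470,-147.5,15,-3.2)
```

```text
[463.7 -71.6 123.4] [ 36.   49.7 -56.7 120.2  61.1  46.6  26.4] [ 1.  -0.1  0.4] 66.65
shift [-11.7 -75.3 108.4] turn -0.6 yawnow 176.2 q7 26.4
```

Call:
step_arm(series=[[0.3,-3,-35,0,-0.6],[0.3,-3,-40,10,0],[0.3,0,0,35,0],[0.3,0,0,40,0],[0.3,0,0,30,0],[0.3,0,0,0,0],[0.3,0,0,0,0]])

```text
clock: 67.35
eef_pos: [464.8, -146.0, 8.4]
tcp_rot: [[-0.999, 0.053, -0.005], [0.053, 0.999, 0.002], [0.005, 0.001, -1.0]]
force: [0.1, 0.6, -0.3]
opening: 0.698
grasp_force: 0.0
```

Call:
step_arm(series=[[0.3,-5,0,3,0],[0.3,-5,0,0,0],[0.3,-4,0,0,0],[0.3,-2,0,0,0],[0.3,0,0,0,0]])

```text
clock: 67.85
eef_pos: [481.2, -147.4, 5.1]
tcp_rot: [[-0.999, 0.053, -0.004], [0.053, 0.999, 0.001], [0.004, 0.001, -1.0]]
force: [0.1, -0.5, -0.6]
opening: 0.701
grasp_force: 0.0
```

Call:
step_arm(series=[[0.3,-1,0,0,0],[0.3,-1,0,0,0],[0.3,-1,0,0,0],[0.3,0,0,0,0]])

```text
clock: 68.25
eef_pos: [483.7, -147.4, 4.7]
tcp_rot: [[-0.999, 0.053, -0.005], [0.053, 0.999, 0.002], [0.005, 0.001, -1.0]]
force: [0.9, 0.5, -0.3]
opening: 0.7
grasp_force: 0.0
```

Call:
step_arm(series=[[0.3,-1.5,0,0,0],[0.3,-1.5,0,0,0],[0.3,-1,0,0,0],[0.3,0,0,0,0]])

```text
clock: 68.65
eef_pos: [487.8, -147.6, 4.7]
tcp_rot: [[-0.999, 0.053, -0.004], [0.053, 0.999, 0.002], [0.004, 0.001, -1.0]]
force: [-0.6, -0.2, 0.1]
opening: 0.7
grasp_force: 0.0
```

Call:
step_arm(series=[[0.3,-1.5,0,0,0],[0.3,-1,0,0,0],[0.3,0,0,0,0]])

```text
clock: 68.95
eef_pos: [488.1, -147.7, 4.6]
tcp_rot: [[-0.999, 0.053, -0.008], [0.053, 0.999, 0.001], [0.008, 0.001, -1.0]]
force: [-5.3, 0.7, 4.1]
opening: 0.699
grasp_force: 2.4
```

Call:
step_arm(series=[[0.3,-1.5,0,0,0],[0.3,-1,0,0,0],[0.3,0,0,0,0]])

```text
clock: 69.25
eef_pos: [488.1, -147.8, 4.4]
tcp_rot: [[-0.999, 0.053, -0.012], [0.053, 0.999, 0.001], [0.012, 0.0, -1.0]]
force: [-10.3, 1.5, 8.0]
opening: 0.702
grasp_force: 4.9
```

Still hard against the fence. Backing off, rising and taking the final look.

Call:
step_arm(series=[[0.3,8,0,0,0],[0.3,15,0,-10,0],[0.3,10,0,-40,0],[0.3,0,20,-50,0],[0,0,40,-50,0],[0,-20,45,-50,0],[0,-30,40,-40,0],[0,-40,0,-20,0]])

```text
clock: 70.05
eef_pos: [545.1, -31.5, 231.2]
tcp_rot: [[-0.999, 0.043, 0.001], [0.043, 0.999, 0.005], [-0.001, 0.005, -1.0]]
force: [1.2, 0.7, -0.3]
opening: 0.998
grasp_force: 0.0
```

Call:
step_arm(series=[[0,-40,0,0,0],[0,0,0,0,0],[0,0,0,0,0]])

```text
clock: 70.35
eef_pos: [584.3, -39.7, 226.3]
tcp_rot: [[-0.999, 0.053, -0.005], [0.053, 0.999, 0.002], [0.005, 0.001, -1.0]]
force: [-0.7, -0.5, -0.0]
opening: 0.998
grasp_force: 0.0
```

Run:
```python
from lib import *
C,im=shot('wrist','w15'); s=env.state(); print(s['eef_pos'],s['clock'])
fitscrews(587.6,-154.3,-3.2)
a=im[0:300,0:400]; a=cv2.resize(a,None,fx=1.5,fy=1.5,interpolation=cv2.INTER_CUBIC)
t=env.snapshot('top'); b=cv2.resize(t[110:300,150:480],None,fx=.6,fy=.6)
cv2.imwrite('pics/final.png',a); cv2.imwrite('pics/top_end.png',t)
```

```text
[583.3 -39.8 226.2] 70.4
screwfit n 8 pose [ 588.2 -155.1   -2.9] res [0.6 2.8]
```

View pics/final.png

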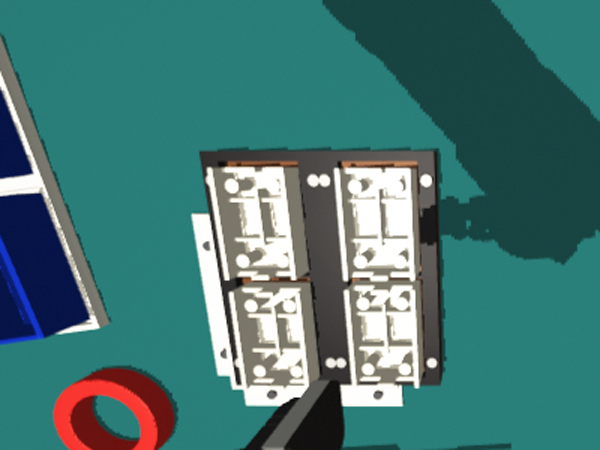

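The last picture shows the four mouldings seated and the carrier square against both stops (end stop at the left, x≈215; fence at the bottom, y≈390). Bins and tape are in place.

```bash
python3 -c "
from station import env
print(env.close_job())"
```

```text
the job is handed in; nothing more can be done
None
```

I handed the job in at about 70 s: all four white mouldings are in the carrier's pockets hollow side up, the carrier lies square against both stops, and the bins are exchanged with the full one in front. I don't have the verdict, as handing in returned no result.

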